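# Fit the tube block on the shaker and lock it with its tab cap

## Robot

A 7-joint arm with a two-finger parallel gripper is mounted at the origin on the work surface. World frame = base frame: x ahead of the robot, y to its left, z up, the work surface at z = 0. Lengths are in m, angles in rad, forces in N, time in s.
With the tool pointing down it reaches from about 0.425 to 0.875 m from the base axis. Payload 4.7 kg.
Tool frame: the origin (TCP) lies at the very end of the fingers, on their centre line; the grasp point (between the pads) lies 19 mm behind it; x points along the fingers, y is the direction in which the jaws open and shut, and the axes are right-handed (so a half turn about x gives the same grasp; the last joint's range is limited). The gripper opens to 87 mm and grips with 3 to 60 N. Pads are 19 mm wide; open, the fingers measure 117 mm over their backs; the gripper's body (75 mm by 190 mm) begins 51 mm behind the grasp point.
Start: joints at [-1.122, 0.321, -0.07, 1.45, 0.023, 1.371, -0.057], TCP at [0.274, 0.59, 0.223] pointing down, gripper open.
Joint ranges: [-2.86, 2.86], [-0.3, 2.09], [-1.38, 1.24], [0.06, 2.45], [-1.56, 4.7], [0.09, 2.05], [-2.69, 2.69]. Speed limits (rad/s): [2.57, 2.57, 3.14, 3.14, 3.14, 3.14, 3.14].

## Interface

Orientations are given as a rotation vector (axis times angle).
In Python, from bench import ctrl gives the robot as it stands.
- The arm moves only by the tool step_arm, never from a script. Its argument "increments" is one flat list of numbers, 6 for each row, row after row: the shift along the tool's x, y, z in cm, then the turn, a rotation vector about the tool's x, y, z in rad. In form: [tx, ty, tz, ax, ay, az, tx, ty, tz, ax, ay, az, ...]. A call has 1 to 12 rows; each row shifts and turns the commanded pose from where the row before left it, along the tool's axes as they then stand; what a row does not reach is not made up. A row lasts 1/8 s, in which the tool goes at most 62.5 mm and 10.7 degrees, less where a joint would pass 70% of its speed; a pose out of reach is approached as far as the arm can. A call with a gripper value outside its range is refused whole. "fingers" is the opening in per cent of the stroke, from 0 (shut) to 100 (fully open), set as the call begins (left out, the last holds). The fingers move at their own pace and stop on an object; "force" is the grip in N (left out, the last holds). Time passes only in rows, so rows that do not move let the fingers close. It gives the time, the measured TCP pose, the force and the opening at its end, in the units of the state.
- ctrl.get_state(): the state, without advancing time (a new reading comes with each control period).
- ctrl.get_image(name): name is "scene" or "top" or "wrist"; returns the picture (420x560x3 uint8, red, green, blue); there is no depth.
- ctrl.camera_params(name): a dict with "vertical_fov" (degrees; the focal length in pixels is half the picture's height over the tangent of half this angle, whatever the lens; pixels are square), "cx", "cy" (the principal point, pixels), "R" (3x3) and "t" (3): a world point X has camera coordinates R X + t. Camera axes: x right, y down, z forward; pixel columns grow to the right and rows downward; lengths in m; the calibration is good to about 2 mm. A picture is of the moment at which its call begins: read the wrist's pose just before it. camera_params takes no time and is no camera call; for the wrist camera it gives the pose at the moment of the call.
- ctrl.close_job(): hands the job in, once; it reports no verdict.
Trained networks look in the newest picture that a camera, given by its name, has taken for a name from the list of things; names that differ only in an ending like _2 or _b are one class to them, and where a whole thing is asked for, a point or a joint stands for the part that bears it (a point fixed in the world has none). Each returns a list of dicts, best first, with "score" (0 to 1); they miss things now and then, are a little off and sometimes report something else, mostly with a low value. They report only what shows in the picture. A call takes as long as a camera call. They do not tell look-alikes from the thing itself.
- ctrl.search_frame(camera, name): "xyz" ([x, y, z] in m, in the coordinates of the camera as it stood for that picture, good to about 4 mm: the middle of the surface that is visible of it).
- ctrl.silhouettes(camera, name): "pixels" (420x560 bool, what is visible of it).
- ctrl.spot_point(camera, name): "xyz" ([x, y, z] in m, in the coordinates of the camera as it stood for that picture, good to about 4 mm: a listed point, or the origin of a listed thing).
The state is a dict: "time": time; "joint_positions": joint angles; "qd": joint speeds; "joint_torque": joint torques, N m; "position": TCP position; "tool_rot": TCP orientation; "ft_force": force on the tool from outside, world axes, zero at the start; "torque": the same for the moment, N m; "grip_width": opening from 0.0 (shut) to 1.0 (fully open).
Only numpy, scipy, OpenCV 4.12 (cv2) and the standard library are available. Lean on these libraries where they do the work, as an engineer would, in place of code of your own. Each camera call takes 0.05 s, during which the arm holds its last target.

## Task

Put the aluminium tube block on the shaker: lower it, without dropping it, over the central stud and the small anti-rotation pin at once until it lies fully down on the platform. Then fit the grey lock cap over the top of the stud, its slot passing the stud's cross pin so that it lies down on the block's hub, and with its two side tabs squeezed together turn it clockwise (seen from above) about 60 degrees to its stop and let go, so that the tabs spring out between the small posts and the cap is locked. Leave the jar, the mouse and the tip box where they are.

Things in the scene. Friction and masses are not known exactly. Their poses are not given: they have to be found in the camera images.
- stud_seat (a point): Fixed shaker: white housing 190 x 150 mm (x, y), blue stripe; steel platform 170 x 116 mm, 65 mm above the bench. Point: platform top face on the stud's axis; z up, x towards the anti-rotation pin. Stud: boss 27.6 mm diameter up to 25 mm above the platform (tapers to 19 mm at 30 mm), then a 14 mm shaft up to 68 mm (last 4 mm tapered). A seated block's x axis lies along this x.
- cross_pin (a point): Middle of the stud's round cross pin, 58.5 mm above the platform: 6 mm thick, 25 mm long over its ends, level, through the shaft. Axes are the shaker's; the pin lies along the direction 30 degrees CLOCKWISE (from above) from the shaker's x axis.
- pin_tip (a point): Top of the upright anti-rotation pin of the shaker: 8 mm in diameter, 18 mm high above the platform (last 4 mm tapered), 58 mm from the stud axis along the shaker's x axis.
- block_hub (a point): Loose aluminium tube block, 0.35 to 0.6 kg: deck 150 x 96 x 18 mm (x, y, z), small tube caps 4 mm high beyond |x| = 38 mm; in the middle a hub 64 (x) by 54 mm (y), 24 mm high: grip it across the 54 mm. Round bore 30 mm through deck and hub. Point: on the bore's axis, half-way up the hub, 30 mm above the underside, 12 mm above the deck. z up, x towards the pin hole.
- hub_top (a point): Bore axis at the hub's top face, 42 mm above the block's underside; axes as block_hub. On this face posts 6 mm high, 20 to 29 mm from the axis, flank the block's +x and -x directions: a locked cap's tabs rest in these gaps. The post counter-clockwise of a gap lets only squeezed tabs by; the clockwise one is the end stop, a few degrees past the gap's middle.
- pin_hole (a point): Centre of the block's pin hole at the deck's top face: a hole 12 mm in diameter through the deck, 58 mm from the bore's axis along the block's x axis. The anti-rotation pin goes in here.
- cap_grip (a point): Loose grey lock cap, about 85 g, 42 mm high, same after a half turn. Two upright tabs at its +y and -y sides, 18 mm wide, 12 to 42 mm above its underside, 54 mm over their outer faces. Grip them across y from above with 15 N or more; keep fingertips over 7 mm above the hub while turning. Point: on the axis, 29 mm above the underside, the height to grip; z up.
- cap_core (a point): Centre of the cap's core, 6 mm above its underside; axes as cap_grip. Core 33 (x) by 21 (y) by 12 mm with a through bore 16.4 mm and a slot 10.4 x 28 mm along x, which pass shaft and cross pin. Cap x lies along the cross pin on entering (cap y 60 degrees counter-clockwise of the block's x); locked, cap y lies along the block's x. Seated, the underside is on the hub's top.
- tab_a (a joint): Inward travel in m of the cap's tab at its +y side: 0 sprung out, 0.004 fully squeezed (firm stop; 46 mm over both tabs). Sprung: 2 N at first, 6 N at the end.
- tab_b (a joint): The same for the tab at its -y side.
- jar: Bystander: amber jar with white lid, 48 mm in diameter, 62 mm high; origin under its centre.
- mouse: Bystander: grey computer mouse, 98 x 58 x 30 mm; origin under its centre.
- tip_box: Bystander: closed box of pipette tips, blue base and clear lid, 118 x 78 x 54 mm; origin under its centre.
There are look-alikes about, which are no part of the job. Leave any red look-alike of the part that bears block_hub alone.

How it is judged:
On the way, in this order (a step that is already met when the one before it is completed fails the run):
1. the block lies fully down on the platform, over the stud and the pin (z of block_hub in the frame of stud_seat below 0.032 m and horizontal distance between block_hub and stud_seat below 0.003 m and horizontal distance between pin_hole and pin_tip below 0.004 m), for 0.2 s.
2. the cap lies down on the hub, past the cross pin, not yet turned (z of cap_core in the frame of stud_seat below 0.0505 m and horizontal distance between cap_core and stud_seat below 0.004 m and angle between the y axis of cap_core and the x axis of stud_seat, either way round above 0.8 rad), for 0.1 s.
3. the cap is being turned with both tabs squeezed (z of cap_core in the frame of stud_seat below 0.0515 m and value of joint each of tab_a, tab_b above 0.002 m and angle between the y axis of cap_core and the x axis of stud_seat, either way round between 0.2 and 0.65 rad), for 0.02 s.
At the end, for the whole second after the job is handed in: Block down on the platform (2 mm), within 3 mm of the stud axis, pin hole within 4 mm of the pin; cap down on the hub (2.5 mm), within 4 mm of the axis, tabs within 0.2 rad of the shaker's x axis and both sprung out (1.2 mm); both parts at rest (all of step 1 and z of cap_core in the frame of stud_seat below 0.0505 m and horizontal distance between cap_core and stud_seat below 0.004 m and angle between the y axis of cap_core and the x axis of stud_seat, either way round below 0.2 rad and value of joint each of tab_a, tab_b below 0.0012 m and linear speed of each of block, cap below 0.02 m/s); the robot touches nothing.
It fails at once if the block is dropped onto the stud (falls faster than 0.4 m/s over the stud) (horizontal distance between block_hub and stud_seat below 0.01 m and z of block_hub in the frame of stud_seat below 0.1 m and linear speed of block above 0.4 m/s).
It fails at once if the jar is moved more than 30 mm (distance of jar from where it was at the start of the episode above 0.03 m).
It fails at once if the jar is tipped (angle between jar's own z axis and vertical above 0.5 rad).
It fails at once if the mouse is moved more than 30 mm (distance of mouse from where it was at the start of the episode above 0.03 m).
It fails at once if the tip box is moved more than 30 mm (distance of tip_box from where it was at the start of the episode above 0.03 m).
It also fails if it takes over 67 s, if anything falls off the work surface, if the arm or the gripper's body presses on something with over 40 N, if the wrist force passes 120 N, or if a joint passes its speed limit or range.

## Working session

There is one attempt and no reset: what is moved stays moved. The work goes in short steps, Python scripts to look and compute and a tool call to move; the robot and the scene stay as the last step left them, time stands still between calls to the robot, and variables do not carry over. Pictures are saved under pics/ and viewed, and the job is handed in when it is done.

Besides the shell and the picture viewer there is one more tool, called after "Call:" as name(argument=value, ...), one argument or row to a line, values as JSON. step_arm: Moves the arm, as the interface text tells. Its arguments: {"type":"object","properties":{"increments":{"type":"array","items":{"type":"number"}},"fingers":{"type":"number"},"force":{"type":"number"}},"required":["increments"]}

```bash
mkdir -p pics; ls; python3 - <<'E'
from bench import ctrl
import cv2
s=ctrl.get_state(); print(s)
for n in ("scene","top","wrist"):
    im=ctrl.get_image(n); cv2.imwrite(f"pics/{n}0.png",im[:,:,::-1])
    p=ctrl.camera_params(n); print(n,p)
E
```

```text
pics
{'time': 0.0, 'joint_positions': array([-1.1219156 ,  0.32183352, -0.07004801,  1.45166634,  0.02258588,
        1.37081851, -0.05689581]), 'qd': array([ 0.00181996,  0.00041745,  0.00077891, -0.00186552,  0.00036677,
       -0.00248396, -0.00055434]), 'joint_torque': array([-3.00619658e-04, -4.91292787e+01, -4.04091440e-01, -3.12537181e+01,
       -6.39034552e-02,  4.36263601e-02,  1.81411397e-04]), 'position': array([0.27361414, 0.58899003, 0.22145876]), 'tool_rot': array([ 0.33949427,  1.54409018, -0.3425179 ]), 'ft_force': array([-0.3766874 , -0.74000572,  0.32011115]), 'torque': array([-8.98261597e-05,  2.42087388e-02, -8.88268451e-03]), 'grip_width': 0.9975993187537439}
scene {'vertical_fov': 47.4559355530966, 'cx': 280.0763661428322, 'cy': 205.16750606349413, 'R': array([[-0.8160481 ,  0.57754348, -0.02256147],
       [ 0.34378082,  0.45363052, -0.82221293],
       [-0.46462915, -0.6787215 , -0.56873269]]), 't': array([ 0.4488485 , -0.08300227,  1.58100018])}
top {'vertical_fov': 44.311760329454465, 'cx': 280.7749320236084, 'cy': 213.01029183486028, 'R': array([[ 0.02290359, -0.99972531, -0.00497264],
       [-0.99725528, -0.02249613, -0.07053957],
       [ 0.07040833,  0.0065746 , -0.99749659]]), 't': array([-0.04137223,  0.53494252,  1.54203005])}
wrist {'vertical_fov': 64.24538971501596, 'cx': 278.80606899049707, 'cy': 211.32435413262024, 'R': array([[ 0.42167969,  0.90674221, -0.00219239],
       [ 0.87543888, -0.40648988,  0.26148183],
       [ 0.23620542, -0.11218088, -0.96520591]]), 't': array([-0.64890353, -0.03142152,  0.39186243])}
```

View pics/scene0.png

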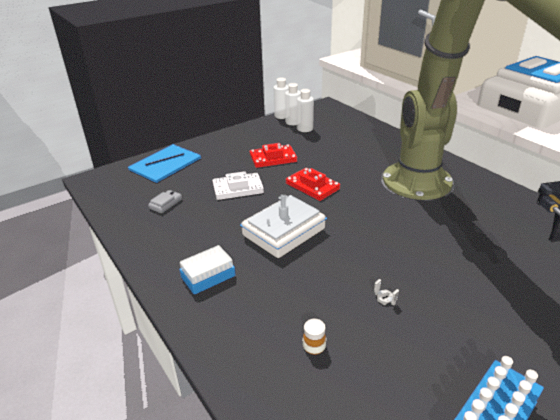

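View pics/top0.png

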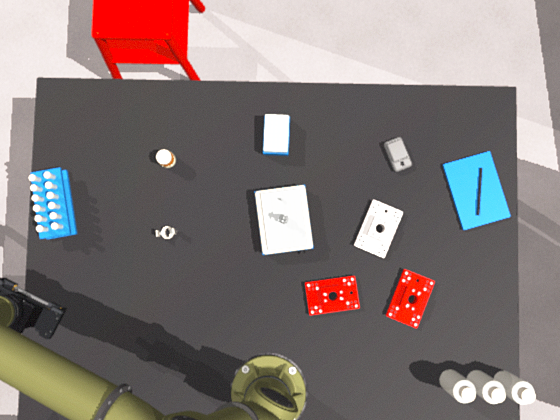

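View pics/wrist0.png

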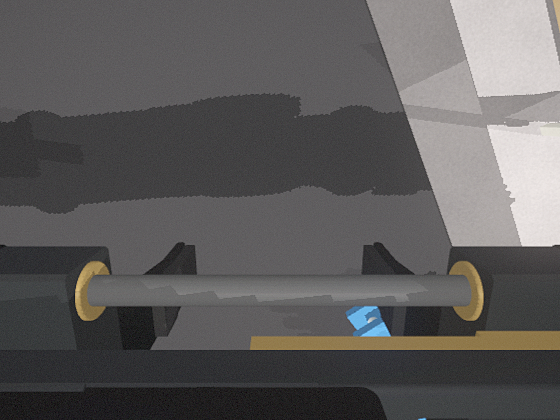

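```bash
cat > h.py <<'E'
from bench import ctrl
import numpy as np, cv2
from scipy.spatial.transform import Rotation as Ro
def P(n):
    p=ctrl.camera_params(n); f=210/np.tan(np.radians(p['vertical_fov']/2)); return p,f
def proj(n,X):
    p,f=P(n); c=p['R']@np.asarray(X)+p['t']; return np.array([f*c[0]/c[2]+p['cx'],f*c[1]/c[2]+p['cy']])
def ray(n,uv,z):
    p,f=P(n); d=p['R'].T@np.array([(uv[0]-p['cx'])/f,(uv[1]-p['cy'])/f,1]); o=-p['R'].T@p['t']
    return o+d*(z-o[2])/d[2]
def w(n,xyz):
    p,_=P(n); return p['R'].T@(np.asarray(xyz)-p['t'])
def save(n,name,box=None,s=1):
    im=ctrl.get_image(n)[:,:,::-1]
    full=im.copy()
    if box: im=im[box[1]:box[3],box[0]:box[2]]
    if s!=1: im=cv2.resize(im,None,fx=s,fy=s,interpolation=cv2.INTER_CUBIC)
    cv2.imwrite(f'pics/{name}.png',im); return full
def spots(n,names):
    for k in names:
        for d in ctrl.spot_point(n,k)[:4]:
            if d['score']>.2: print(n,k,round(d['score'],2),w(n,d['xyz']).round(4))
def tool():
    s=ctrl.get_state(); return s['position'],Ro.from_rotvec(s['tool_rot'])
E
python3 - <<'E'
from h import *
im=save('top','t1',(240,120,440,330),3.8)
im2=save('top','t2',(140,210,195,255),10)
for n in('top','scene'):
    if n=='scene': save('scene','s1',(200,120,420,320),3.6)
    spots(n,['stud_seat','cross_pin','pin_tip','block_hub','hub_top','pin_hole','cap_grip','cap_core'])
print(ctrl.get_state()['time'])
E
```

```text
top stud_seat 0.71 [ 0.5159 -0.0355  0.0645]
top stud_seat 0.32 [0.469  0.3154 0.0242]
top cross_pin 0.88 [ 0.5144 -0.0378  0.1212]
top pin_tip 0.69 [ 0.5709 -0.034   0.084 ]
top pin_tip 0.23 [ 0.5479 -0.3467  0.0197]
top block_hub 0.96 [ 0.2912 -0.424   0.0338]
top block_hub 0.78 [ 0.2935 -0.1898  0.0316]
top block_hub 0.68 [ 0.4971 -0.3222  0.0325]
top hub_top 0.88 [ 0.2954 -0.1915  0.0434]
top hub_top 0.67 [ 0.29   -0.4264  0.0437]
top hub_top 0.65 [ 0.4952 -0.3239  0.0422]
top hub_top 0.32 [ 0.5174 -0.038   0.0683]
top pin_hole 0.89 [ 0.2994 -0.2454  0.0209]
top pin_hole 0.57 [ 0.5466 -0.3501  0.021 ]
top pin_hole 0.55 [ 0.3428 -0.443   0.0173]
top cap_grip 0.7 [0.4728 0.3136 0.0266]
top cap_core 0.58 [0.4689 0.3162 0.0061]
scene stud_seat 0.67 [ 0.5143 -0.0325  0.0649]
scene stud_seat 0.62 [0.4682 0.3243 0.0038]
scene stud_seat 0.48 [ 7.683e-01 -4.300e-03 -4.000e-04]
scene cross_pin 0.59 [ 0.5155 -0.0347  0.1206]
scene cross_pin 0.45 [ 0.5149 -0.0329  0.0655]
scene pin_tip 0.61 [ 0.5466 -0.3405  0.017 ]
scene pin_tip 0.57 [ 0.5721 -0.0206  0.0826]
scene block_hub 0.91 [ 0.291  -0.1779  0.0303]
scene block_hub 0.72 [ 0.2896 -0.4141  0.0306]
scene block_hub 0.65 [ 0.495  -0.3197  0.0288]
scene hub_top 0.87 [ 0.4991 -0.3198  0.0388]
scene hub_top 0.85 [ 0.2835 -0.4148  0.0414]
scene hub_top 0.84 [ 0.2931 -0.1815  0.0431]
scene pin_hole 0.86 [ 0.2973 -0.2439  0.0132]
scene pin_hole 0.68 [ 0.5465 -0.3388  0.018 ]
scene pin_hole 0.64 [ 0.3406 -0.4367  0.0175]
scene cap_grip 0.57 [0.4671 0.321  0.0264]
scene cap_core 0.77 [0.4679 0.3225 0.0048]
1.1
```

View pics/t1.png

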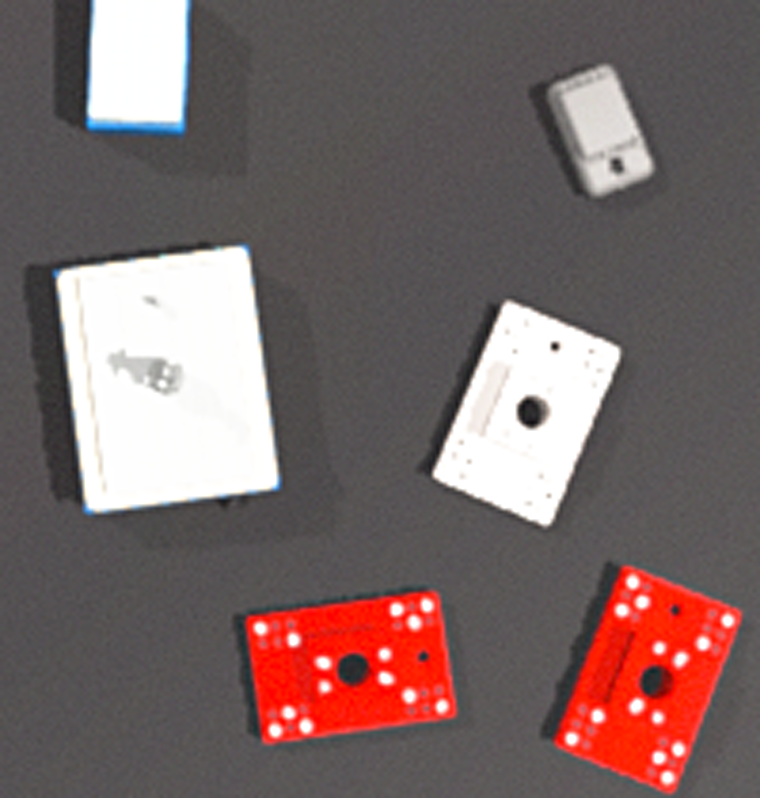

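View pics/t2.png

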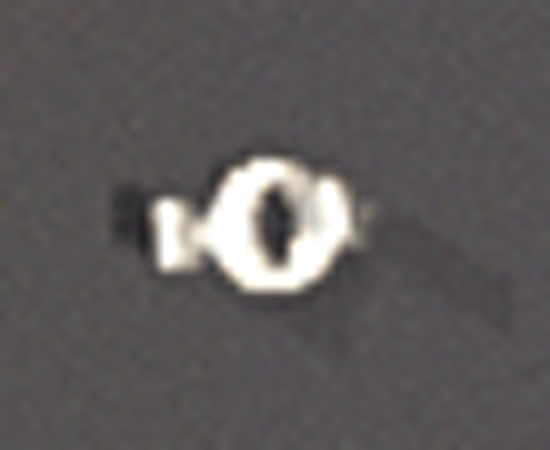

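View pics/s1.png

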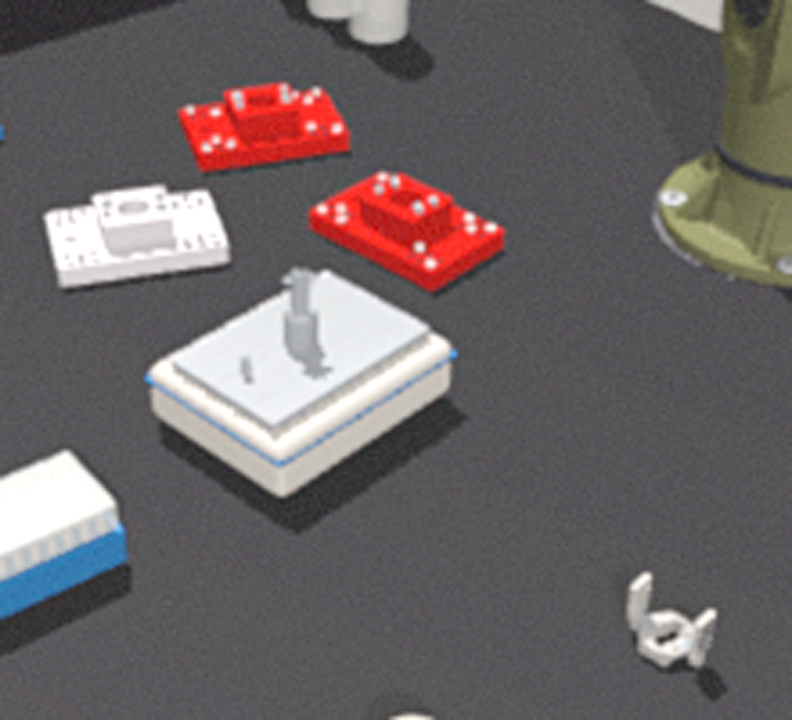

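```bash
cat >> h.py <<'E'
def Rd(phi): # tool down, jaw dir angle phi
    x=np.array([0,0,-1.]); y=np.array([np.cos(phi),np.sin(phi),0]); return Ro.from_matrix(np.c_[x,y,np.cross(x,y)])
def phi():
    p,R=tool(); y=R.as_matrix()[:,1]; return np.degrees(np.arctan2(y[1],y[0]))
def inc(pos,ph,frm=None):
    p,R=frm if frm else tool()
    T=Rd(np.radians(ph)); d=R.inv().apply(np.asarray(pos)-p)*100; r=(R.inv()*T).as_rotvec()
    n=max(np.linalg.norm(d)/6.25, np.degrees(np.linalg.norm(r))/10.7)
    return d.round(2),r.round(4),round(n,2)
E
python3 - <<'E'
from h import *
p,R=tool(); print(R.as_matrix().round(3),phi(),proj('wrist',p))
q=ctrl.camera_params('wrist'); C=-q['R'].T@q['t']; print('cam in tool',R.inv().apply(C-p), (R.inv().as_matrix()@q['R'].T).round(3))
# silhouettes
for n in('stud_seat','block_hub','cap_core'):
    for d in ctrl.silhouettes('top',n)[:3]:
        m=d['pixels'].astype(np.uint8); c=max(cv2.findContours(m,0,2)[0],key=cv2.contourArea); print(n,d['score'],m.sum(),cv2.minAreaRect(c))
for c in [(254.5,191),(304,185),(312.5,248.5),(263,254.5)]: print(ray('top',c,0.055).round(4))
E
```

```text
[[ 0.     0.421  0.907]
 [ 0.     0.907 -0.421]
 [-1.     0.     0.   ]] 65.09101097677393 [279.18147146 261.86732143]
cam in tool [-1.63314901e-01 -3.65547501e-05 -7.18425397e-02] [[ 0.001 -0.261  0.965]
 [ 1.    -0.    -0.001]
 [ 0.001  0.965  0.261]]
block_hub 0.87 1682 ((409.24102783203125, 298.55084228515625), (34.53696060180664, 51.056392669677734), 21.370620727539062)
block_hub 0.72 1643 ((377.5862731933594, 228.96551513671875), (33.87706756591797, 50.946903228759766), 23.198589324951172)
block_hub 0.56 1528 ((331.8489074707031, 295.27947998046875), (32.758819580078125, 50.180091857910156), 82.14668273925781)
cap_core 0.6 140 ((165.5, 232.5), (11.0, 19.0), 90.0)
[0.5969 0.05   0.055 ]
[ 0.618  -0.0964  0.055 ]
[ 0.4307 -0.1251  0.055 ]
[0.4098 0.02   0.055 ]
```

```bash
python3 - <<'E'
from h import *
print(inc([0.469,0.316,0.22],65))
print(inc([0.497,-0.322,0.22],65,([0.469,0.316,0.22],Rd(np.radians(65)))))
E
```

```text
(array([  0.26, -16.59,  29.22]), array([ 0.0015,  0.    , -0.0001]), np.float64(5.38))
(array([  0.  , -56.64,  29.5 ]), array([0., 0., 0.]), np.float64(10.22))
```

Call:
step_arm(
  increments=[0,-2.8,4.9,0,0,0,0,-2.8,4.9,0,0,0,0,-2.8,4.9,0,0,0,0,-2.8,4.9,0,0,0,0,-2.8,4.9,0,0,0,0,-2.6,4.7,0,0,0,0,0,0,0,0,0],
)

```text
time: 2.12
position: [0.4724, 0.3105, 0.2229]
tool_rot: [0.347, 1.54, -0.349]
ft_force: [-0.1, -0.1, -0.6]
grip_width: 1.002
```

```bash
python3 - <<'E'
from h import *
print(tool()[0],phi(),ctrl.get_state()['qd'].round(3))
save('wrist','w1',None,1.4)
spots('wrist',['cap_core','cap_grip'])
print(proj('wrist',[.469,.316,.03]))
E
```

```text
[0.47236524 0.31050795 0.22293299] 64.53714062315292 [-0.048  0.006 -0.083 -0.002 -0.05  -0.    -0.027]
wrist cap_core 0.71 [0.4624 0.3237 0.0056]
wrist cap_grip 0.69 [0.464  0.3246 0.0233]
[278.51323953 190.75467956]
```

View pics/w1.png

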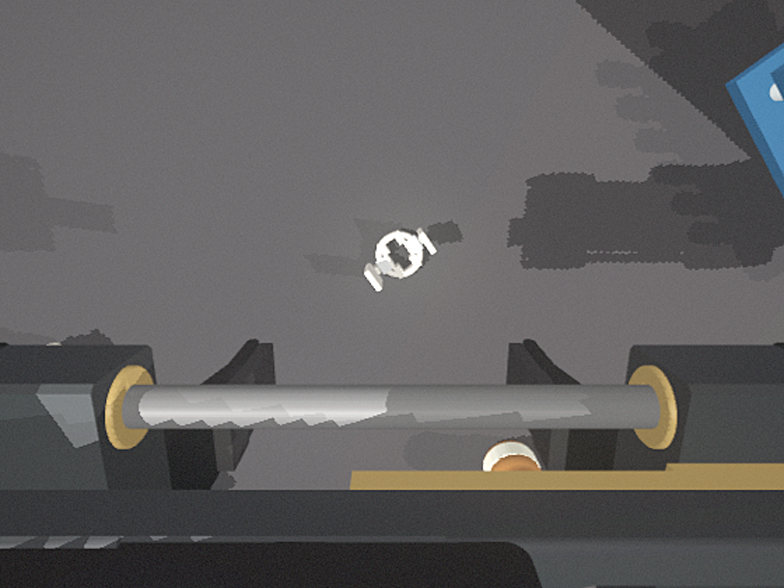

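```bash
python3 - <<'E'
from h import *
a=ray('wrist',(373/1.4,277/1.4),.027);b=ray('wrist',(427/1.4,241/1.4),.027);print(a,b,np.degrees(np.arctan2(*(b-a)[[1,0]])),np.linalg.norm(a-b),(a+b)/2)
print(ray('wrist',(400/1.4,253/1.4),.012))
print(inc([0.497,-0.322,0.22],65))
E
```

```text
[0.47118525 0.30033111 0.027     ] [0.46302723 0.35023499 0.027     ] 99.28428779685534 0.05056629572037407 [0.46710624 0.32528305 0.027     ]
[0.46527716 0.32668128 0.012     ]
(array([  0.21, -56.77,  29.48]), array([ 0.0027, -0.0007, -0.0006]), np.float64(10.24))
```

Call:
step_arm(
  increments=[0,-5.5,2.8,0,0,0,0,-5.5,2.8,0,0,0,0,-5.5,2.8,0,0,0,0,-5.5,2.8,0,0,0,0,-5.5,2.8,0,0,0,0,-5.5,2.8,0,0,0,0,-5.5,2.8,0,0,0,0,-5.5,2.8,0,0,0,0,-5.5,2.8,0,0,0,0,-5.5,2.8,0,0,0,0,0,0,0,0,0],
)

```text
time: 3.65
position: [0.4901, -0.3049, 0.2224]
tool_rot: [0.343, 1.544, -0.348]
ft_force: [0.2, 0.1, 0.1]
grip_width: 1.0
```

```bash
python3 - <<'E'
from h import *
print(tool()[0],phi(),ctrl.get_state()['qd'].round(3))
save('wrist','w2',None,1.4)
spots('wrist',['block_hub','hub_top','pin_hole'])
E
```

```text
[ 0.49010035 -0.3048923   0.22236653] 64.76180787549319 [-0.05  -0.037 -0.074  0.034 -0.026  0.022 -0.041]
wrist block_hub 0.9 [ 0.5022 -0.3171  0.0291]
wrist block_hub 0.8 [ 0.2953 -0.414   0.0276]
wrist hub_top 0.79 [ 0.2911 -0.4098  0.045 ]
wrist hub_top 0.7 [ 0.4988 -0.3148  0.0397]
wrist pin_hole 0.83 [ 0.3453 -0.4384  0.0125]
wrist pin_hole 0.71 [ 0.5476 -0.3316  0.0206]
```

View pics/w2.png

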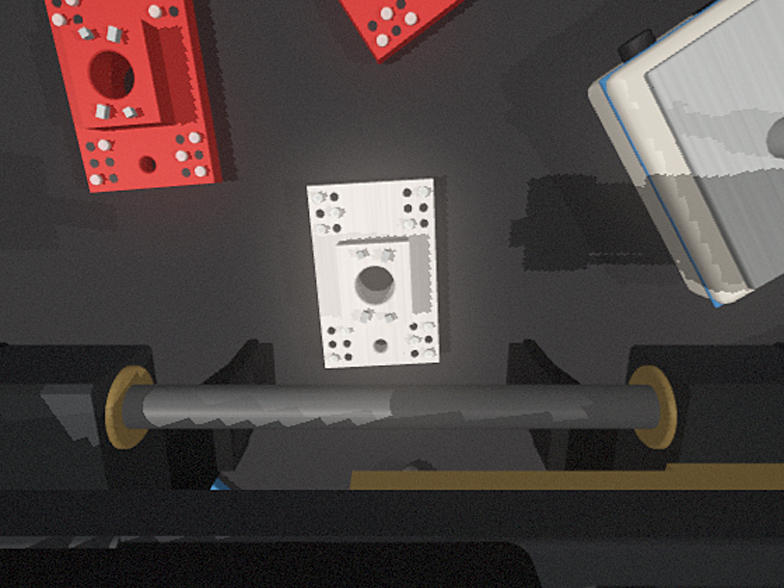

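```bash
python3 - <<'E'
from h import *
s=1.4
b=ray('wrist',(375/s,285/s),.042);h=ray('wrist',(380.5/s,345.5/s),.018)
print(b,h,np.degrees(np.arctan2(*(h-b)[[1,0]])),np.linalg.norm((h-b)[:2]))
cs=[(307,185),(433,179),(439,361),(325,368)]
W=[ray('wrist',(u/s,v/s),.018 ) for u,v in cs]
for i in range(4):
    d=W[(i+1)%4]-W[i]; print(W[i].round(4),np.linalg.norm(d),np.degrees(np.arctan2(d[1],d[0])))
print(np.mean(W,0))
E
```

```text
[ 0.49880447 -0.31384455  0.042     ] [ 0.55293336 -0.33503768  0.018     ] -21.381871263014602 0.05812989562473674
[ 0.4109 -0.3308  0.018 ] 0.09629983051485777 67.94655419589816
[ 0.4471 -0.2415  0.018 ] 0.14950120921956542 -21.39651492923398
[ 0.5863 -0.296   0.018 ] 0.09676988552383298 -110.92905174593835
[ 0.5517 -0.3864  0.018 ] 0.1513955750578203 158.4244154825288
[ 0.49898098 -0.31367676  0.018     ]
```

```bash
python3 - <<'E'
from h import *
s=1.4
print(tool()[0],phi(), ctrl.get_state()['qd'].round(3))
print(inc([0.4988,-0.3138,0.13],68.5))
E
```

```text
[ 0.49224291 -0.29799693  0.22229273] 65.32908394705595 [-0.006 -0.01   0.001  0.003  0.002 -0.002  0.002]
(array([ 9.23, -1.18,  1.26]), array([-0.0553, -0.0005, -0.0014]), np.float64(1.5))
```

Call:
step_arm(
  increments=[2.0,-0.5,0.6,-0.0553,0,0,2.0,-0.5,0.6,0,0,0,0,0,0,0,0,0,0,0,0,0,0,0],
)

```text
time: 4.35
position: [0.4984, -0.3143, 0.1828]
tool_rot: [0.298, 1.55, -0.297]
ft_force: [-0.1, 0.1, -0.1]
grip_width: 1.002
```

```bash
python3 - <<'E'
from h import *
print(tool()[0],phi(),ctrl.get_state()['qd'].round(3))
save('wrist','w3',None,1.4)
print(tool()[0],phi(),ctrl.get_state()['qd'].round(3))
E
```

```text
[ 0.49835061 -0.31428093  0.18283519] 68.26574797611887 [ 0.    -0.01   0.005 -0.012  0.001 -0.001  0.002]
[ 0.4984706  -0.31449016  0.18314814] 68.26607789017343 [ 0.001 -0.005  0.005 -0.003 -0.001 -0.     0.003]
```

View pics/w3.png

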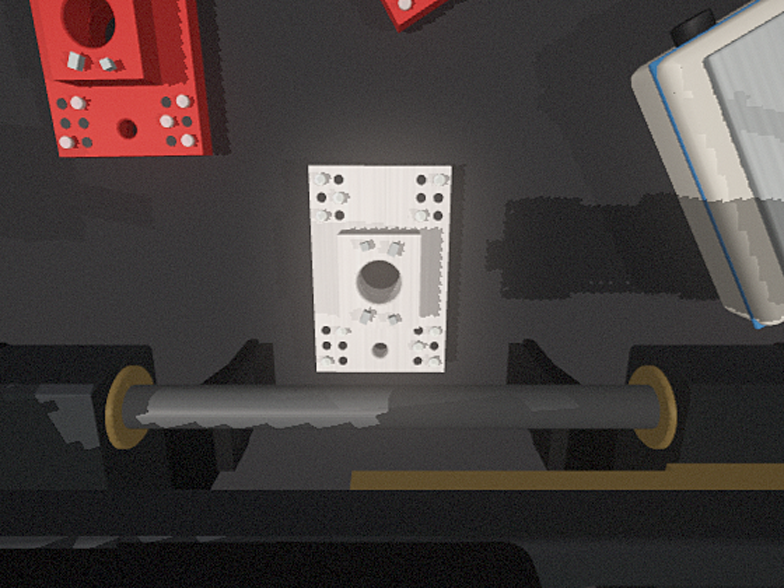

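```bash
python3 - <<'E'
from h import *
s=1.4
b=ray('wrist',(379.2/s,282/s),.042);h=ray('wrist',(380/s,350/s),.018)
print(b,h,np.degrees(np.arctan2(*(h-b)[[1,0]])),np.linalg.norm((h-b)[:2]))
cs=[(308.5,166),(451,165.5),(443.5,372.5),(317,372.5)]
W=[ray('wrist',(u/s,v/s),z) for (u,v),z in zip(cs,[.018]*4)]
for i in range(4):
    d=W[(i+1)%4]-W[i]; print(W[i].round(4),np.linalg.norm(d),np.degrees(np.arctan2(d[1],d[0])))
print(np.mean(W,0))
E
```

```text
[ 0.49667907 -0.32204034  0.042     ] [ 0.5506243  -0.34392903  0.018     ] -22.085236249754914 0.058216856398155124
[ 0.4094 -0.3388  0.018 ] 0.09630316752327188 68.42753716036705
[ 0.4448 -0.2492  0.018 ] 0.15167326737116846 -21.97466306370124
[ 0.5855 -0.306   0.018 ] 0.09621898941279793 -111.75345855367554
[ 0.5498 -0.3953  0.018 ] 0.15136875057742366 158.056573168854
[ 0.49739399 -0.32231308  0.018     ]
```

```bash
python3 - <<'E'
from h import *
print(inc([0.497,-0.3222,0.022],68.15))
E
```

```text
(array([16.11, -0.77,  0.14]), array([ 0.002 ,  0.0008, -0.0002]), np.float64(2.58))
```

Call:
step_arm(
  increments=[4,-0.4,0.1,0,0,0,4,-0.4,0,0,0,0,4,0,0,0,0,0,2,0,0,0,0,0,1,0,0,0,0,0,0,0,0,0,0,0],
)

```text
time: 5.15
position: [0.4965, -0.3227, 0.0331]
tool_rot: [0.298, 1.55, -0.298]
ft_force: [-0.2, 0.3, -0.2]
grip_width: 0.999
```

```bash
python3 - <<'E'
from h import *
print(tool()[0],phi(),ctrl.get_state()['ft_force'].round(2))
print(inc([0.497,-0.3222,0.0215],68.15))
E
```

```text
[ 0.49651024 -0.32270913  0.03307453] 68.2623081550986 [-0.2   0.34 -0.17]
(array([1.16, 0.07, 0.03]), array([ 0.002 ,  0.0007, -0.    ]), np.float64(0.19))
```

Call:
step_arm(
  increments=[0.8,0,0,0,0,0,0.4,0,0,0,0,0,0,0,0,0,0,0],
)

```text
time: 5.52
position: [0.496, -0.3224, 0.0205]
tool_rot: [0.298, 1.55, -0.298]
ft_force: [-0.4, -1.1, 0.9]
grip_width: 0.997
```

Call:
step_arm(
  increments=[0,0,0,0,0,0,0,0,0,0,0,0,0,0,0,0,0,0,0,0,0,0,0,0],
  fingers=20,
  force=45,
)

```text
time: 6.02
position: [0.4961, -0.3224, 0.0206]
tool_rot: [0.298, 1.55, -0.298]
ft_force: [1.0, 3.1, -0.3]
grip_width: 0.631
```

Call:
step_arm(
  increments=[-1,0,0,0,0,0,-3,0,0,0,0,0,-4,0,0,0,0,0,-5,0,0,0,0,0,-5,0,0,0,0,0,0,0,0,0,0,0,0,0,0,0,0,0],
)

```text
time: 6.9
position: [0.4952, -0.3219, 0.1995]
tool_rot: [0.299, 1.552, -0.297]
ft_force: [-0.5, -0.3, -5.5]
grip_width: 0.616
```

```bash
python3 - <<'E'
from h import *
print(tool()[0],phi(),ctrl.get_state()['ft_force'].round(2))
save('wrist','w4',None,1.4)
spots('wrist',['block_hub','hub_top','pin_hole','stud_seat','cross_pin','pin_tip'])
E
```

```text
[ 0.49521877 -0.32185567  0.19948114] 68.25536243561794 [-0.46 -0.34 -5.45]
wrist block_hub 0.81 [ 0.2905 -0.4206  0.0304]
wrist block_hub 0.67 [ 0.4978 -0.3223  0.2066]
wrist hub_top 0.83 [ 0.4929 -0.3216  0.2176]
wrist hub_top 0.75 [ 0.289  -0.4191  0.0485]
wrist pin_hole 0.92 [ 0.3395 -0.4421  0.0168]
```

View pics/w4.png

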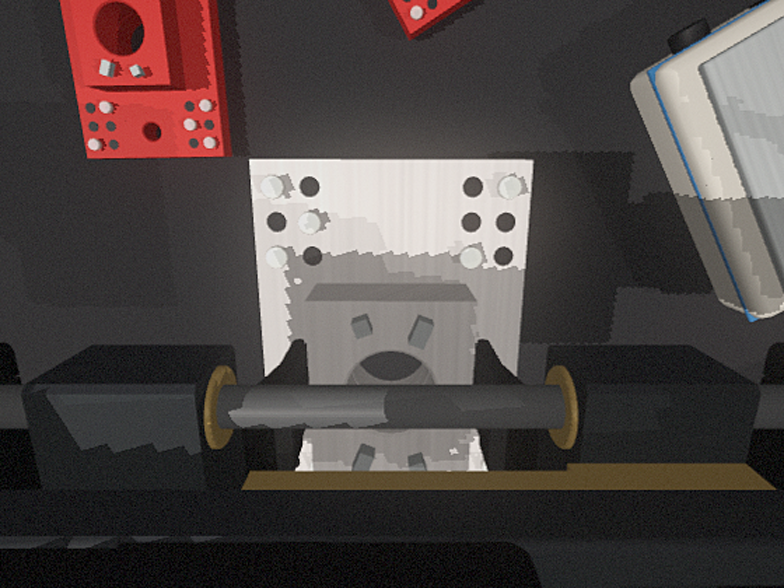

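```bash
python3 - <<'E'
from h import *
s=1.4
p,R=tool(); print(p,phi())
z=p[2]-.0026
a=ray('wrist',(249.5/s,160/s),z);b=ray('wrist',(532.5/s,159.5/s),z); d=b-a
print(a,b,np.linalg.norm(d),np.degrees(np.arctan2(d[1],d[0])))
M=R.as_matrix(); m=(a+b)/2; c=m+.075*M[:,2]; print('centre',c,'in tool',R.inv().apply(c-p))
# posts / bore front visible
for u,v in [(390,352),(306,285),(474,285)]: print(R.inv().apply(ray('wrist',(u/s,v/s),p[2]+.0214)-p).round(4))
# predict same as check: bore centre at offset
E
```

```text
[ 0.49560514 -0.32232382  0.19961442] 68.25197257467984
[ 0.40827555 -0.33925219  0.19701442] [ 0.44388189 -0.2496976   0.19701442] 0.09637341427907731 68.31753837480255
centre [ 0.49574029 -0.32226429  0.19688986] in tool [0.00272437 0.00010583 0.000108  ]
[-0.0214 -0.0002 -0.0145]
[-0.0213 -0.0264 -0.0369]
[-0.0213  0.026  -0.0369]
```

```bash
python3 - <<'E'
from h import *
print(inc([0.54,-0.19,0.205],98.5))
for t in ((0,0,0),):
  p,R=tool()
  d=R.inv().apply(np.array([0.54,-0.19,0.205])-p)*100; print(d)
E
```

```text
(array([-0.54, 13.94, -0.78]), array([-5.279e-01, -1.700e-03, -3.000e-04]), np.float64(2.83))
[-0.53961962 13.93538296 -0.78033769]
```

Call:
step_arm(
  increments=[-0.3,3.5,-0.2,0,0,0,-0.3,3.5,-0.2,0,0,0,0,3.5,-0.2,0,0,0,0,3.4,-0.2,-0.05,0,0,0,0,0,-0.12,0,0,0,0,0,-0.12,0,0,0,0,0,-0.12,0,0,0,0,0,-0.12,0,0,0,0,0,0,0,0,0,0,0,0,0,0],
)

```text
time: 8.5
position: [0.54, -0.1905, 0.2064]
tool_rot: [-0.116, 1.568, 0.117]
ft_force: [0.2, 0.0, -3.8]
grip_width: 0.612
```

```bash
python3 - <<'E'
from h import *
print(tool()[0],phi(),ctrl.get_state()['qd'].round(3))
save('wrist','w5',None,1.4)
print(tool()[0],phi(),ctrl.get_state()['qd'].round(3))
spots('wrist',['stud_seat','cross_pin','pin_tip'])
save('scene','s5',(230,170,350,270),6)
save('top','t5',(240,170,340,270),6)
E
```

```text
[ 0.53998958 -0.19050993  0.20637162] 98.49893433483012 [-0.001  0.     0.002 -0.001 -0.    -0.     0.008]
[ 0.54001421 -0.19053171  0.20641678] 98.52297300839844 [-0.002 -0.002  0.001 -0.002  0.001  0.001  0.007]
wrist stud_seat 0.93 [ 0.5142 -0.0367  0.0667]
wrist cross_pin 0.56 [ 0.5159 -0.0331  0.1268]
wrist pin_tip 0.38 [ 0.5186 -0.0334  0.1249]
```

View pics/w5.png

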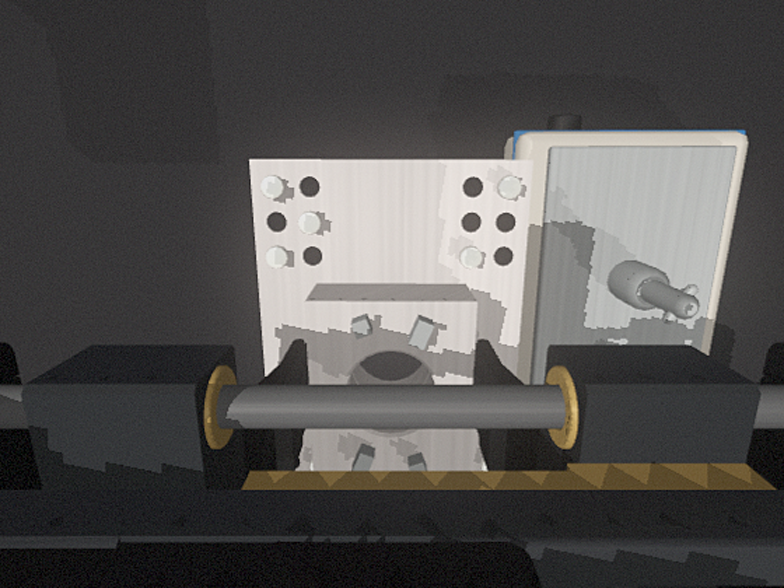

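View pics/s5.png

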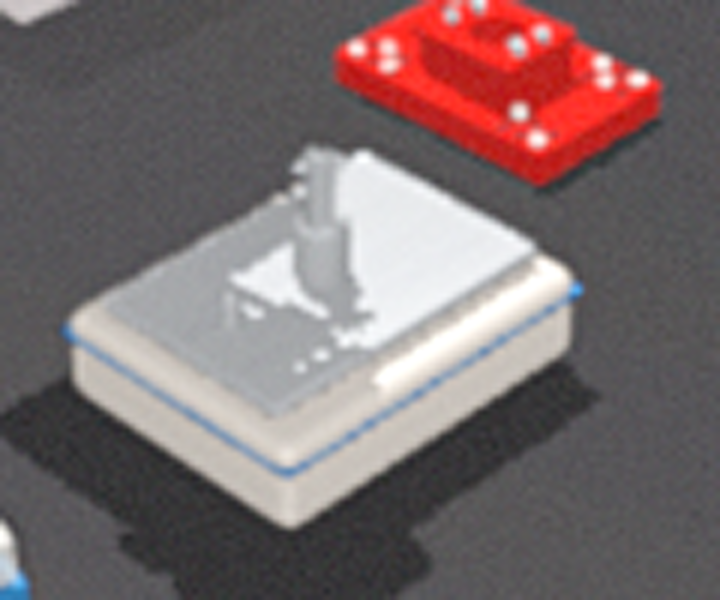

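View pics/t5.png

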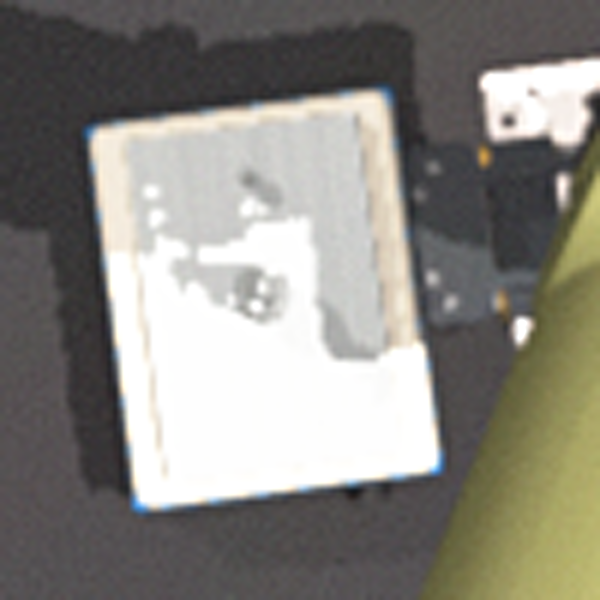

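```bash
cat > m.py <<'E'
from h import *
s=1.4
def seg(a,b,z):
    A=ray('wrist',(a[0]/s,a[1]/s),z);B=ray('wrist',(b[0]/s,b[1]/s),z);d=B-A
    print(A.round(4),B.round(4),np.linalg.norm(d).round(4),np.degrees(np.arctan2(d[1],d[0])).round(2))
seg((550,150),(528,380),.065); seg((735,150),(709,350),.065); seg((550,149),(735,147),.065)
seg((515,132),(745,132),.045)
print('top centre',ray('wrist',(690/s,306/s),.133))
for e in [(690,289),(668,316)]: print(ray('wrist',(e[0]/s,e[1]/s),.1235))
# top camera blue outline corners crop(240,170)x6
C=[(90,130),(390,90),(438,468),(138,508)]
W=[ray('top',(240+u/6,170+v/6),.05) for u,v in C]; 
for i in range(4):
    d=W[(i+1)%4]-W[i]; print(W[i].round(4),np.linalg.norm(d).round(4),np.degrees(np.arctan2(d[1],d[0])).round(2))
print(np.mean(W,0)); print('studtop top-cam',ray('top',(240+258/6,170+295/6),.133), 'scene',ray('scene',(230+322/6,170+152/6),.133))
E
python3 m.py; python3 -c "
from h import *
im=cv2.imread('pics/w5.png')[230:400,500:760]; cv2.imwrite('pics/w5c.png',cv2.resize(im,None,fx=3,fy=3,interpolation=cv2.INTER_CUBIC))"
```

```text
[ 0.4429 -0.1046  0.065 ] [ 0.5972 -0.0831  0.065 ] 0.1558 7.94
[0.4258 0.0091 0.065 ] [0.5562 0.0363 0.065 ] 0.1332 11.78
[ 0.4423 -0.1048  0.065 ] [0.4241 0.0085 0.065 ] 0.1147 99.16
[ 0.4336 -0.1237  0.045 ] [0.4111 0.0255 0.045 ] 0.1509 98.57
top centre [ 0.51437929 -0.03455469  0.133     ]
[ 0.50692923 -0.03090222  0.1235    ]
[ 0.52354106 -0.03806443  0.1235    ]
[0.5955 0.0487 0.05  ] 0.1501 -81.08
[ 0.6187 -0.0996  0.05  ] 0.1885 -171.68
[ 0.4322 -0.1268  0.05  ] 0.1488 98.89
[0.4092 0.0202 0.05  ] 0.1884 8.71
[ 0.51390395 -0.03938158  0.05      ]
studtop top-cam [ 0.51053478 -0.03658524  0.133     ] scene [ 0.51645033 -0.02555625  0.133     ]
```

View pics/w5c.png

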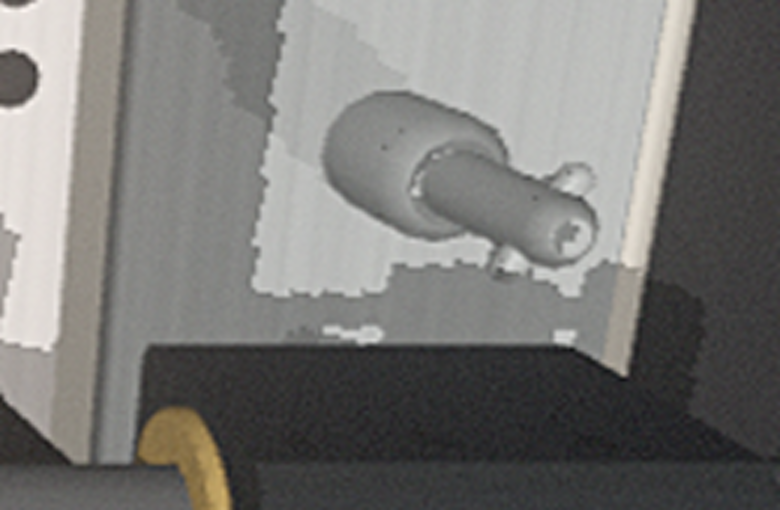

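```bash
cat > ov.py <<'E'
from h import *
def ov(cam,im,x,y,yaw,s):
    th=np.linspace(0,2*np.pi,60)
    def pl(P,c,cl=True):
        q=np.array([proj(cam,p) for p in P])*s; cv2.polylines(im,[np.round(q*8).astype(int)],cl,c,1,cv2.LINE_AA,3)
    for z,r in[(0,13.8),(25,13.8),(30,9.5),(64,7)]:
        pl([[x+r*.001*np.cos(t),y+r*.001*np.sin(t),.065+z*.001] for t in th],(0,0,255))
    a=np.radians(yaw-30); d=np.array([np.cos(a),np.sin(a),0])*.0125; c=np.array([x,y,.1235]); pl([c-d,c+d],(0,255,0),False)
    a=np.radians(yaw); px,py=x+.058*np.cos(a),y+.058*np.sin(a)
    for z in(0,18): pl([[px+.004*np.cos(t),py+.004*np.sin(t),.065+z*.001] for t in th],(255,0,255))
    R=np.array([[np.cos(a),-np.sin(a)],[np.sin(a),np.cos(a)]])
    pl([np.r_[R@np.array([i*.085,j*.058])+[x,y],.065] for i,j in((1,1),(1,-1),(-1,-1),(-1,1))],(255,255,0))
E
python3 - <<'E'
from ov import *
def go(cam,box,k,name):
    im=ctrl.get_image(cam)[:,:,::-1]; big=cv2.resize(im,None,fx=k,fy=k,interpolation=cv2.INTER_CUBIC)
    ov(cam,big,.515,-.035,8.8,k); b=[int(v*k) for v in box]; cv2.imwrite(f'pics/{name}.png',big[b[1]:b[3],b[0]:b[2]])
go('wrist',(350,80,550,280),4,'ow1'); go('scene',(235,185,335,260),7,'os1'); go('top',(250,180,320,260),7,'ot1')
E
```

```text
(no output)
```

View pics/ow1.png

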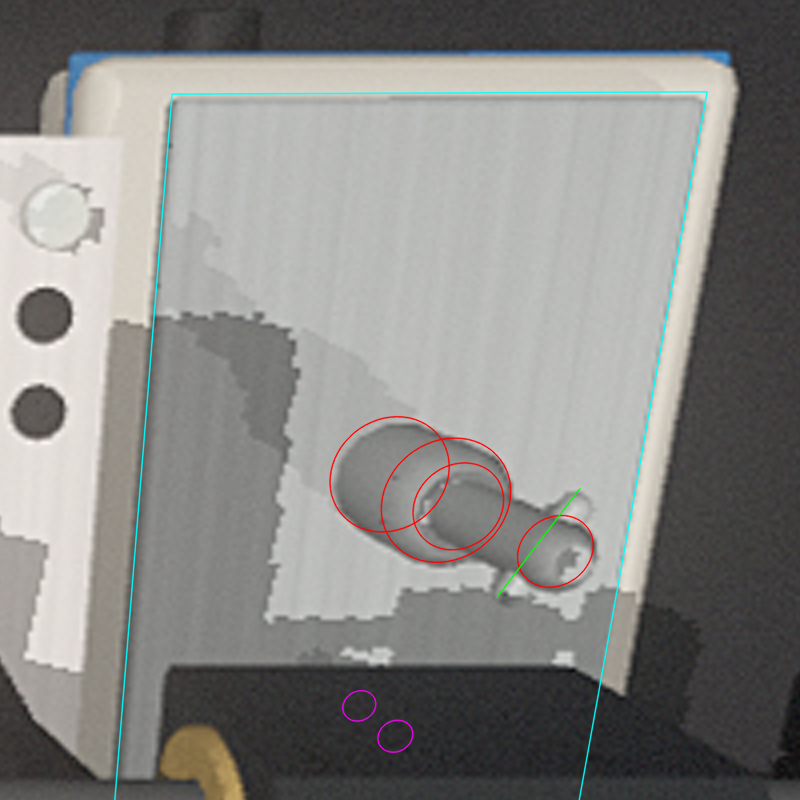

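View pics/os1.png

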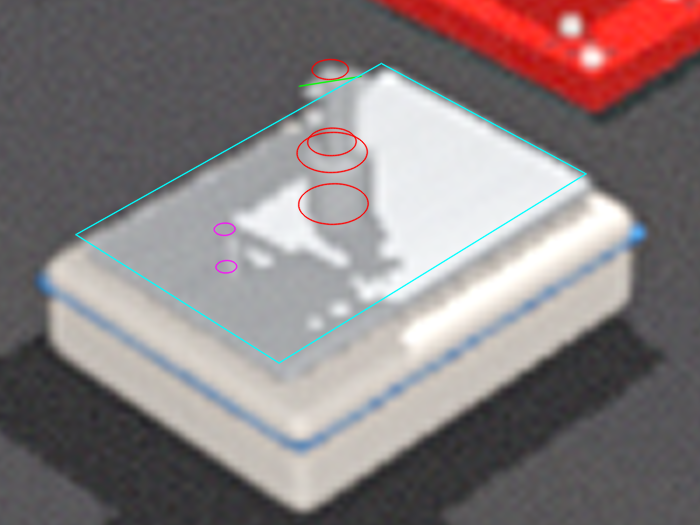

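View pics/ot1.png

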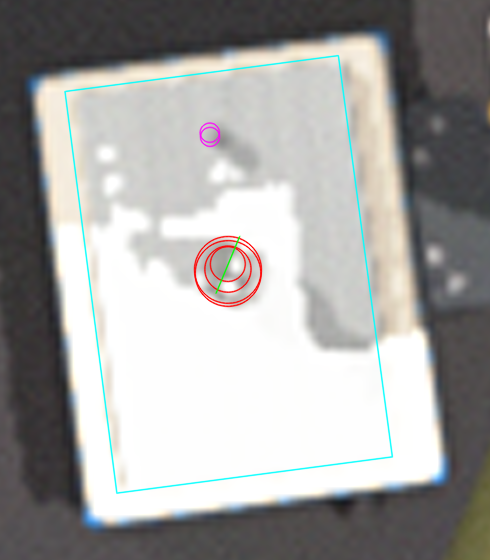

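```bash
python3 - <<'E'
from h import *
print(inc([0.5154,-0.035,0.18],98.75), ctrl.get_state()['joint_positions'].round(2))
E
```

```text
(array([ 2.66, 15.74, -0.12]), array([-0.0024,  0.0001, -0.    ]), np.float64(2.55)) [-0.23  0.18  0.6   1.69 -0.1   1.3   2.1 ]
```

Call:
step_arm(
  increments=[0,3.5,0,0,0,0,0,3.5,0,0,0,0,0,3.5,0,0,0,0,0.5,3.0,-0.1,0,0,0,0.7,1.5,0,0,0,0,0.7,0.7,0,0,0,0,0,0,0,0,0,0,0,0,0,0,0,0],
)

```text
time: 9.95
position: [0.5158, -0.0369, 0.1877]
tool_rot: [-0.117, 1.567, 0.116]
ft_force: [0.5, -0.6, -4.7]
grip_width: 0.617
```

```bash
python3 - <<'E'
from ov import *
print(inc([0.5154,-0.035,0.18],98.75), phi(),tool()[0])
def go(cam,box,k,name):
    im=ctrl.get_image(cam)[:,:,::-1]; big=cv2.resize(im,None,fx=k,fy=k,interpolation=cv2.INTER_CUBIC)
    ov(cam,big,.5157,-.035,8.8,k); b=[int(v*k) for v in box]; cv2.imwrite(f'pics/{name}.png',big[b[1]:b[3],b[0]:b[2]])
go('wrist',(0,0,560,420),1.4,'ow2'); go('scene',(235,135,335,260),6,'os2');
E
```

```text
(array([ 0.77,  0.19, -0.01]), array([-0.0042,  0.0002,  0.0008]), np.float64(0.13)) 98.5067362900293 [ 0.51582434 -0.0368739   0.18765596]
```

View pics/ow2.png

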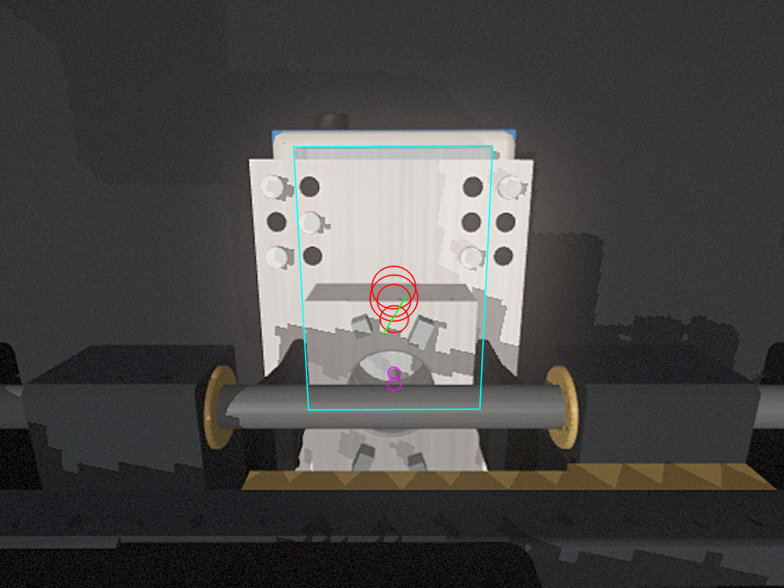

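View pics/os2.png

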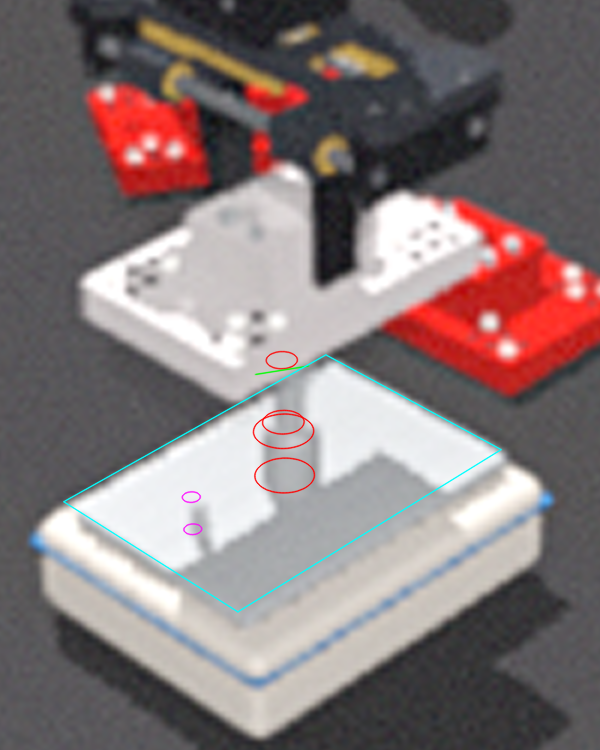

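Call:
step_arm(
  increments=[0.5,0.2,0,-0.004,0,0,0.5,0,0,0,0,0,0.8,0,0,0,0,0,0.8,0,0,0,0,0,0,0,0,0,0,0],
)

```text
time: 10.68
position: [0.5145, -0.0334, 0.1605]
tool_rot: [-0.121, 1.569, 0.121]
ft_force: [-0.5, 0.6, -4.5]
grip_width: 0.615
```

```bash
python3 - <<'E'
from h import *
print(inc([0.5154,-0.035,0.086],98.75), phi(),tool()[0],ctrl.get_state()['torque'])
E
```

```text
(array([ 7.45, -0.17,  0.07]), array([ 0.0018, -0.0019, -0.    ]), np.float64(1.19)) 98.85443932401516 [ 0.51454281 -0.03338933  0.16052585] [ 0.12234361  0.04659499 -0.00170734]
```

Call:
step_arm(
  increments=[0.8,-0.15,0.08,0,0,0,0.8,0,0,0,0,0,0.8,0,0,0,0,0,0.8,0,0,0,0,0,0,0,0,0,0,0],
)

```text
time: 11.3
position: [0.5156, -0.0347, 0.1287]
tool_rot: [-0.121, 1.569, 0.121]
ft_force: [-0.2, 0.1, -3.7]
grip_width: 0.616
```

```bash
python3 - <<'E'
from h import *
print(inc([0.5154,-0.035,0.086],98.75), phi(),tool()[0],ctrl.get_state()['torque'])
E
```

```text
(array([ 4.27, -0.02, -0.02]), array([ 0.0018, -0.0017, -0.0001]), np.float64(0.68)) 98.85475128259992 [ 0.51561917 -0.03471911  0.12867372] [ 0.07420296  0.05123662 -0.01325476]
```

Call:
step_arm(
  increments=[0.6,0,0,0,0,0,0.6,0,0,0,0,0,0.5,0,0,0,0,0,0.5,0,0,0,0,0,0,0,0,0,0,0],
)

```text
time: 11.92
position: [0.5159, -0.0348, 0.107]
tool_rot: [-0.121, 1.568, 0.121]
ft_force: [0.1, -0.4, -4.6]
grip_width: 0.619
```

Call:
step_arm(
  increments=[0.4,0,0,0,0,0,0.4,0,0,0,0,0,0.3,0,0,0,0,0,0,0,0,0,0,0],
)

```text
time: 12.42
position: [0.5161, -0.0347, 0.0963]
tool_rot: [-0.121, 1.568, 0.121]
ft_force: [0.8, -0.2, -3.7]
grip_width: 0.616
```

Pin is entered with no load; go on down.

Call:
step_arm(
  increments=[0.4,0,0,0,0,0,0.3,0,0,0,0,0,0.2,0,0,0,0,0,0.1,0,0,0,0,0,0,0,0,0,0,0],
)

```text
time: 13.05
position: [0.5163, -0.0347, 0.0865]
tool_rot: [-0.121, 1.567, 0.121]
ft_force: [0.7, -0.2, -4.1]
grip_width: 0.619
```

Call:
step_arm(
  increments=[0.1,0,0,0,0,0,0.1,0,0,0,0,0,0.1,0,0,0,0,0,0,0,0,0,0,0],
)

```text
time: 13.55
position: [0.5165, -0.0347, 0.0856]
tool_rot: [-0.121, 1.567, 0.122]
ft_force: [-5.7, 0.1, 10.9]
grip_width: 0.621
```

Call:
step_arm(
  increments=[-0.1,0,0,0,0,0,0,0,0,0,0,0,0,0,0,0,0,0,0,0,0,0,0,0],
  fingers=90,
)

```text
time: 14.05
position: [0.5163, -0.0348, 0.0845]
tool_rot: [-0.121, 1.567, 0.121]
ft_force: [0.1, 0.3, -0.0]
grip_width: 0.89
```

Call:
step_arm(
  increments=[-3,0,0,0,0,0,-5,0,0,0,0,0,-5,0,0,0,0,0,-4,0,0,0,0,0,0,0,0,0,0,0,0,0,0,0,0,0],
)

```text
time: 14.8
position: [0.5159, -0.0347, 0.2538]
tool_rot: [-0.121, 1.568, 0.121]
ft_force: [0.1, 0.2, -0.3]
grip_width: 0.901
```

```bash
python3 - <<'E'
from ov import *
print(tool()[0],phi())
def go(cam,box,k,name):
    im=ctrl.get_image(cam)[:,:,::-1]; big=cv2.resize(im,None,fx=k,fy=k,interpolation=cv2.INTER_CUBIC)
    b=[int(v*k) for v in box]; cv2.imwrite(f'pics/{name}.png',big[b[1]:b[3],b[0]:b[2]])
    if cam=='wrist': ov(cam,big,.5157,-.035,8.8,k);cv2.imwrite(f'pics/{name}o.png',big[b[1]:b[3],b[0]:b[2]])
go('wrist',(150,60,410,260),3,'ow3'); go('scene',(235,165,335,260),6,'os3')
spots('wrist',['cross_pin','hub_top','block_hub','pin_hole','stud_seat'])
E
```

```text
[ 0.51591696 -0.03471371  0.25383186] 98.85653175544606
wrist cross_pin 0.59 [ 0.5165 -0.0363  0.1243]
wrist block_hub 0.64 [ 0.52   -0.0372  0.0943]
wrist pin_hole 0.58 [ 0.5709 -0.0227  0.0841]
wrist stud_seat 0.68 [ 0.5687 -0.0205  0.0846]
wrist stud_seat 0.61 [ 0.517  -0.0376  0.0656]
```

View pics/ow3.png

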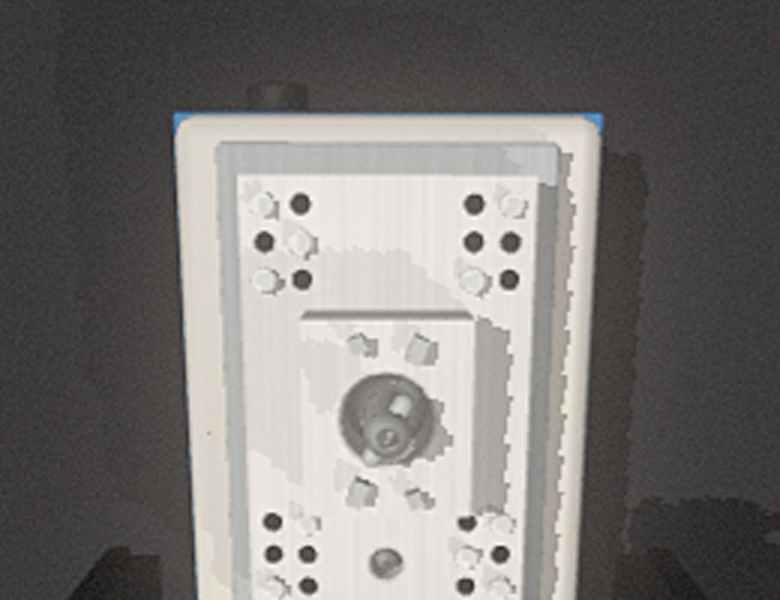

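View pics/ow3o.png

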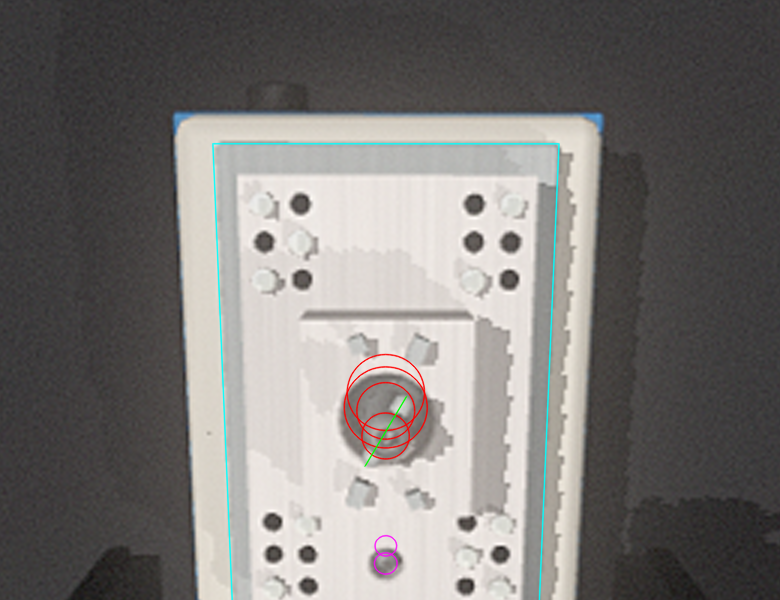

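View pics/os3.png

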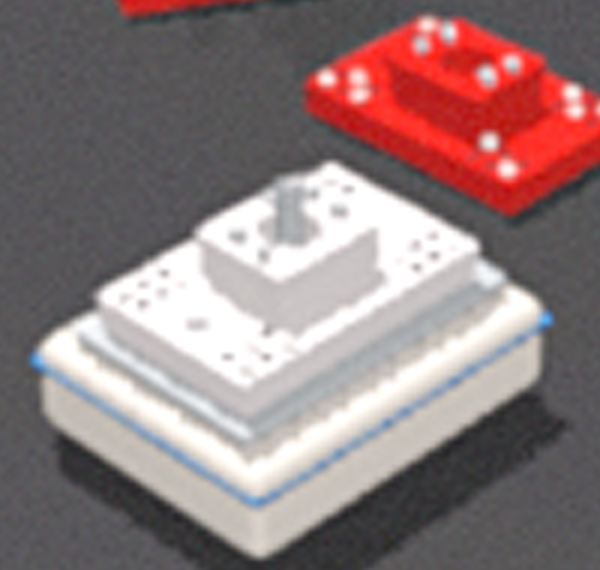

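```bash
python3 - <<'E'
from h import *
print(inc([0.468,0.318,0.20],98.8))
E
```

```text
(array([ 5.39, 35.59,  0.69]), array([ 0.0009, -0.0012, -0.    ]), np.float64(5.76))
```

Call:
step_arm(
  increments=[0,4.0,0.1,0,0,0,0,5.5,0.1,0,0,0,0,5.5,0.1,0,0,0,0,5.5,0.1,0,0,0,1,5.5,0.1,0,0,0,2,4.6,0.1,0,0,0,1.4,3,0.1,0,0,0,1,2,0,0,0,0,0,0,0,0,0,0,0,0,0,0,0,0],
)

```text
time: 16.4
position: [0.4695, 0.3165, 0.2012]
tool_rot: [-0.12, 1.566, 0.119]
ft_force: [0.2, -0.8, 0.2]
grip_width: 0.902
```

```bash
python3 - <<'E'
from h import *
print(tool()[0],phi(),ctrl.get_state()['qd'].round(3))
save('wrist','w6',(180,100,380,250),4)
print(tool()[0],phi(),ctrl.get_state()['qd'].round(3),ctrl.get_state()['joint_positions'])
E
```

```text
[0.46948272 0.31651186 0.2011714 ] 98.7330620509196 [ 0.007 -0.01   0.006 -0.    -0.003 -0.004 -0.003]
[0.46960152 0.31646078 0.20139698] 98.70249219951899 [ 0.004 -0.005 -0.    -0.003 -0.003 -0.002 -0.001] [-0.77980359  0.1523033   0.15479131  1.7008707  -0.02362097  1.28916802
  1.10244754]
```

View pics/w6.png

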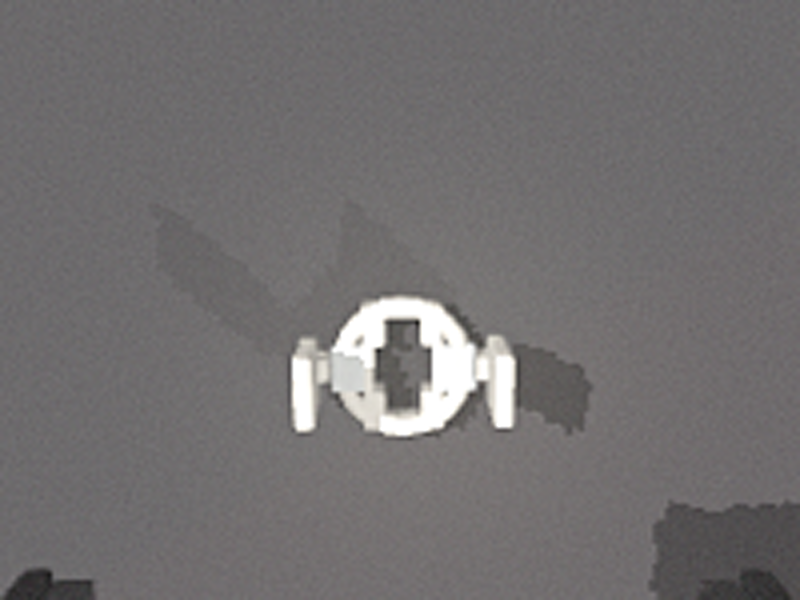

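```bash
python3 - <<'E'
from h import *
f=lambda u,v,z: ray('wrist',(180+u/4,100+v/4),z)
print(f(403,366,.012), (f(292,393,.042)+f(515,393,.042))/2, np.linalg.norm(f(292,393,.042)-f(515,393,.042)))
p,R=tool()
print([ (R.inv().apply(f(u,v,.012)-p)*1000).round(1) for u,v in((403,366),(385,320),(421,412))])
a=f(292,430,.042)-f(292,357,.042); print(np.linalg.norm(a))
print(inc([*f(403,366,.012)[:2],.010],phi()))
E
```

```text
[0.47103363 0.31875239 0.012     ] [0.47156469 0.31880926 0.042     ] 0.05513953625186761
[array([189.4,   2.1,   1.5]), array([189.4,  -2.7, -11. ]), array([189.4,   7. ,  14.2])]
0.01851820225995461
(array([19.14,  0.21,  0.15]), array([0.    , 0.0013, 0.0001]), np.float64(3.06))
```

Call:
step_arm(
  increments=[4,0.2,0.17,0,0,0,5,0,0,0,0,0,4,0,0,0,0,0,3,0,0,0,0,0,1.8,0,0,0,0,0,0.6,0,0,0,0,0,0.4,0,0,0,0,0,0,0,0,0,0,0],
)

```text
time: 17.45
position: [0.4704, 0.3207, 0.0134]
tool_rot: [-0.121, 1.566, 0.122]
ft_force: [-0.6, 0.1, -0.3]
grip_width: 0.903
```

```bash
python3 - <<'E'
from h import *
print(tool()[0],phi(),ctrl.get_state()['ft_force'].round(2))
print(inc([0.4712,.3188,.011],98.8))
save('wrist','w7',None,1.4)
E
```

```text
[0.4704183  0.32068863 0.01341307] 98.84870437822775 [-0.6   0.14 -0.35]
(array([ 0.24, -0.2 ,  0.05]), array([ 0.0008,  0.0013, -0.0008]), np.float64(0.05))
```

View pics/w7.png

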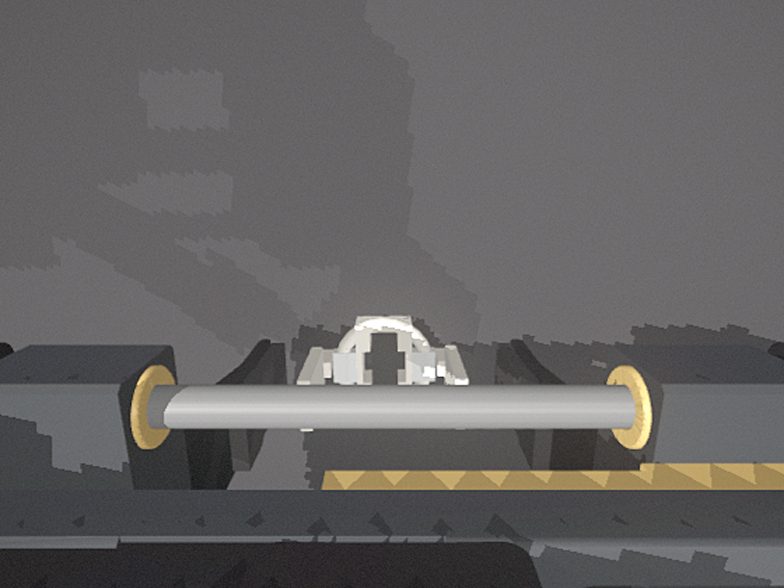

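Call:
step_arm(
  increments=[0.1,-0.2,0.05,0,0,0,0.1,0,0,0,0,0,0,0,0,0,0,0],
)

```text
time: 17.88
position: [0.4706, 0.3184, 0.0106]
tool_rot: [-0.121, 1.567, 0.121]
ft_force: [-0.3, -0.6, -0.5]
grip_width: 0.903
```

Call:
step_arm(
  increments=[0,0,0,0,0,0,0,0,0,0,0,0,0,0,0,0,0,0,0,0,0,0,0,0],
  fingers=20,
  force=25,
)

```text
time: 18.38
position: [0.4706, 0.3184, 0.0106]
tool_rot: [-0.121, 1.567, 0.121]
ft_force: [-0.1, -0.1, 1.0]
grip_width: 0.532
```

```bash
python3 - <<'E'
from h import *
print(tool()[0],phi())
print(ctrl.get_state()['grip_width']*87)
E
```

```text
[0.47062878 0.31843731 0.01064026] 98.8507474635889
46.32578262861252
```

Call:
step_arm(
  increments=[-2,0,0,0,0,0,-5,0,0,0,0,0,-5,0,0,0,0,0,-5,0,0,0,0,0,-2,0,0,0,0,0,0,0,0,0,0,0,0,0,0,0,0,0],
)

```text
time: 19.25
position: [0.4698, 0.3179, 0.199]
tool_rot: [-0.122, 1.569, 0.12]
ft_force: [-0.0, 0.7, -1.4]
grip_width: 0.516
```

```bash
python3 - <<'E'
from h import *
print(tool()[0],phi())
save('wrist','w8',(180,190,380,330),4)
print(tool()[0],phi())
print(inc([0.516,-.0348,.20],98.85))
E
```

```text
[0.46982072 0.31792739 0.19895247] 98.854527438714
[0.46968311 0.31779581 0.19863462] 98.85655780358762
(array([ -0.08, -35.55,  -0.85]), array([ 0.0001, -0.0027,  0.0016]), np.float64(5.69))
```

View pics/w8.png

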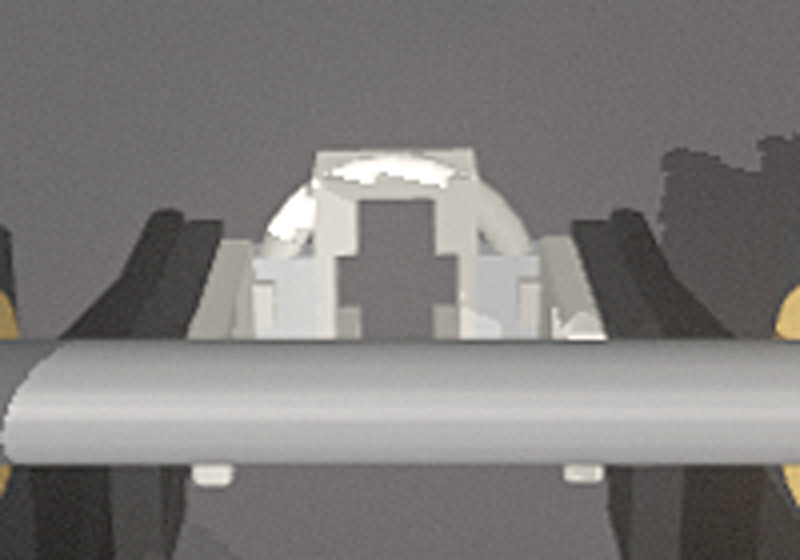

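```bash
python3 - <<'E'
from h import *
p,R=tool()
for n,x,z in[('core back top',-1.4,-16.5),('core back bot',10.6,-16.5),('slot back top',-1.4,-14),('slot back bot',10.6,-14),('slot corner(bore) top',-1.4,-6.3),('bot',10.6,-6.3)]:
    u=proj('wrist',p+R.apply(np.array([x,0,z])*.001)); print(n,(u-[180,190])*4)
E
```

```text
core back top [394.31471741 172.2570977 ]
core back bot [394.42457998 143.74603315]
slot back top [394.32888186 190.7665249 ]
slot back bot [394.4374558  161.18522353]
slot corner(bore) top [394.37183852 246.9002041 ]
bot [394.47654252 214.1248385 ]
```

Call:
step_arm(
  increments=[0,-4,-0.1,0,0,0,0,-5.5,-0.1,0,0,0,0,-5.5,-0.1,0,0,0,0,-5.5,-0.1,0,0,0,0,-5.5,-0.1,0,0,0,0,-5,-0.2,0,0,0,0,-3,-0.2,0.1,0,0,0,0,0,0.14,0,0,0,0,0,0.14,0,0,0,0,0,0.14,0,0,0,0,0,0,0,0,0,0,0,0,0,0],
)

```text
time: 20.8
position: [0.5136, -0.0189, 0.1998]
tool_rot: [0.285, 1.553, -0.285]
ft_force: [-0.7, 0.3, -0.7]
grip_width: 0.518
```

```bash
python3 - <<'E'
from ov import *
print(tool()[0],phi(),ctrl.get_state()['grip_width'])
print(inc([0.5151,-.0344,.17],68.8))
k=1.4
im=ctrl.get_image('wrist')[:,:,::-1]; big=cv2.resize(im,None,fx=k,fy=k); ov('wrist',big,.516,-.0348,8.8,k); cv2.imwrite('pics/w9.png',big)
E
```

```text
[ 0.51361645 -0.01889959  0.19978513] 69.19673680953446 0.518072706391404
(array([ 2.98, -1.39,  0.69]), array([ 0.0069, -0.0011,  0.0008]), np.float64(0.54))
```

View pics/w9.png

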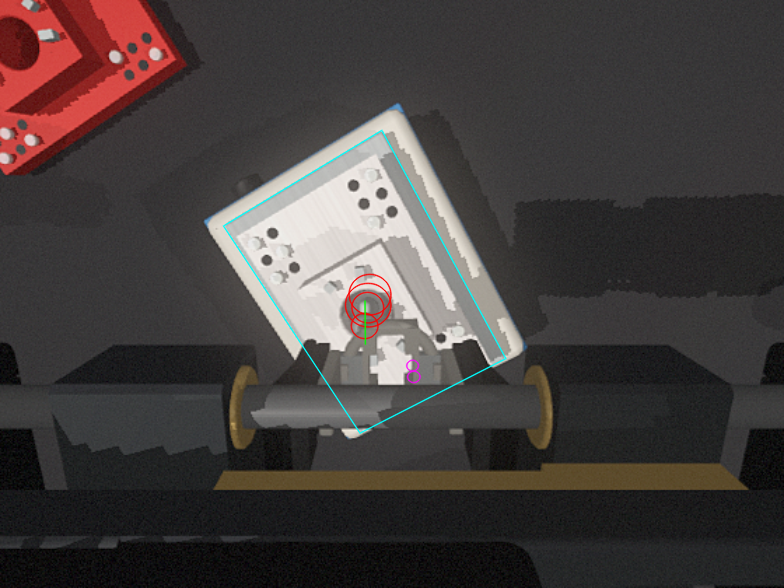

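Call:
step_arm(
  increments=[0.6,-0.7,0.35,0.007,0,0,0.6,-0.7,0.34,0,0,0,0.5,0,0,0,0,0,0,0,0,0,0,0,0,0,0,0,0,0],
)

```text
time: 21.48
position: [0.5155, -0.0342, 0.1836]
tool_rot: [0.292, 1.551, -0.292]
ft_force: [1.3, 0.0, -1.0]
grip_width: 0.52
```

```bash
python3 - <<'E'
from ov import *
print(tool()[0],phi(),ctrl.get_state()['grip_width'])
print(inc([0.5151,-.0344,.155],68.8))
k=3
im=ctrl.get_image('wrist')[:,:,::-1]; big=cv2.resize(im,None,fx=k,fy=k,interpolation=2); cv2.imwrite('pics/w10.png',big[450:990,450:1230])
ov('wrist',big,.516,-.0348,8.8,k); cv2.imwrite('pics/w10o.png',big[450:990,450:1230])
E
```

```text
[ 0.51551552 -0.03419763  0.18363687] 68.68282040949842 0.5203689627753509
(array([ 2.86, -0.03, -0.03]), array([-0.002 ,  0.0001, -0.0003]), np.float64(0.46))
```

View pics/w10.png

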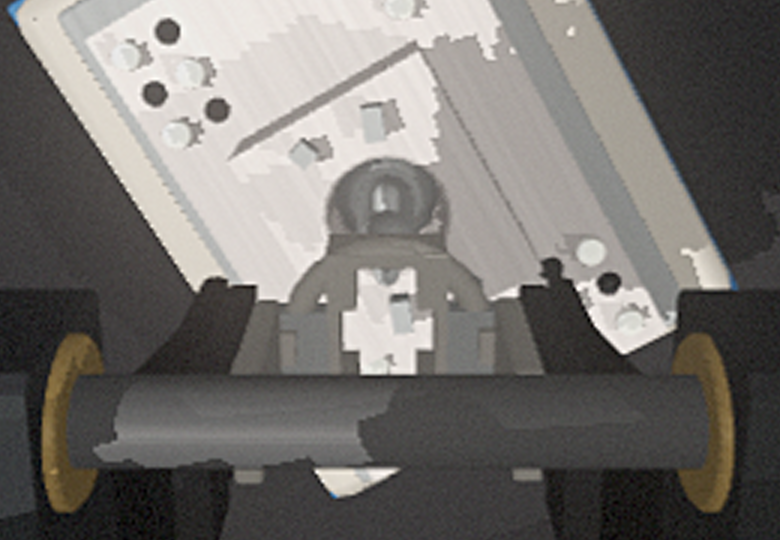

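View pics/w10o.png

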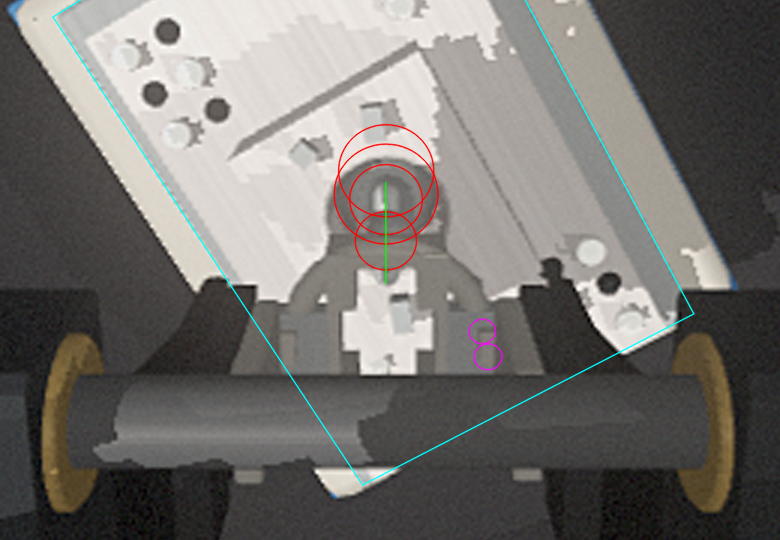

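Call:
step_arm(
  increments=[0.9,-0.02,-0.03,-0.002,0,0,0.9,0,0,0,0,0,0.9,0,0,0,0,0,0.6,0,0,0,0,0,0,0,0,0,0,0],
)

```text
time: 22.15
position: [0.5146, -0.0346, 0.1499]
tool_rot: [0.29, 1.552, -0.291]
ft_force: [0.2, -0.0, -1.1]
grip_width: 0.517
```

```bash
python3 - <<'E'
from ov import *
print(tool()[0],phi(),ctrl.get_state()['grip_width'])
k=3
im=ctrl.get_image('wrist')[:,:,::-1]; big=cv2.resize(im,None,fx=k,fy=k,interpolation=2); cv2.imwrite('pics/w11.png',big[450:990,450:1230])
E
```

```text
[ 0.51464191 -0.03455587  0.14988033] 68.77182550028057 0.5169642010281617
```

View pics/w11.png

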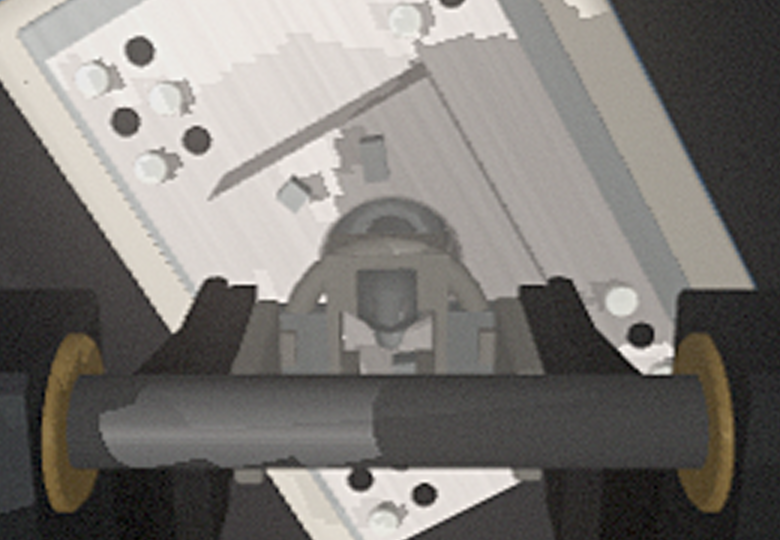

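Call:
step_arm(
  increments=[0.4,0.01,0.05,0,0,0,0.4,0,0,0,0,0,0.3,0,0,0,0,0,0,0,0,0,0,0],
)

```text
time: 22.7
position: [0.5153, -0.0346, 0.1392]
tool_rot: [0.291, 1.552, -0.291]
ft_force: [-0.9, 0.6, -1.6]
grip_width: 0.517
```

Call:
step_arm(
  increments=[0.3,0,0,0,0,0,0.3,0,0,0,0,0,0.3,0,0,0,0,0,0,0,0,0,0,0],
)

```text
time: 23.2
position: [0.5153, -0.0346, 0.1302]
tool_rot: [0.291, 1.552, -0.291]
ft_force: [-0.4, -0.2, -0.6]
grip_width: 0.519
```

Past the cross pin's top without load.

Call:
step_arm(
  increments=[0.4,0,0,0,0,0,0.4,0,0,0,0,0,0.3,0,0,0,0,0,0.1,0,0,0,0,0,0,0,0,0,0,0],
)

```text
time: 23.82
position: [0.5156, -0.0346, 0.1185]
tool_rot: [0.291, 1.551, -0.291]
ft_force: [0.4, -0.6, -0.6]
grip_width: 0.516
```

Call:
step_arm(
  increments=[0.1,0,0,0,0,0,0.1,0,0,0,0,0,0.05,0,0,0,0,0,0,0,0,0,0,0],
)

```text
time: 24.32
position: [0.5159, -0.0346, 0.1176]
tool_rot: [0.291, 1.551, -0.29]
ft_force: [-4.0, 0.2, 9.2]
grip_width: 0.518
```

Call:
step_arm(
  increments=[-0.03,0,0,0.12,0,0,0,0,0,0.14,0,0,0,0,0,0.14,0,0,0,0.01,0,0.14,0,0,0,0,-0.02,0.12,0,0,0,0,-0.02,0.1,0,0,0,0,0,0,0,0],
)

```text
time: 25.2
position: [0.5169, -0.0343, 0.1177]
tool_rot: [0.88, 1.384, -0.876]
ft_force: [0.6, -0.4, 6.5]
grip_width: 0.518
```

```bash
python3 - <<'E'
from ov import *
s=ctrl.get_state();print(tool()[0],phi(),s['grip_width'],s['ft_force'],s['torque'])
k=1.4
save('wrist','w12',None,1.4)
E
```

```text
[ 0.51685271 -0.03425313  0.11771257] 25.278325270894825 0.5181860587677163 [ 0.62911803 -0.37119409  6.4977579 ] [-0.09262427 -0.02946642 -0.06095398]
```

View pics/w12.png

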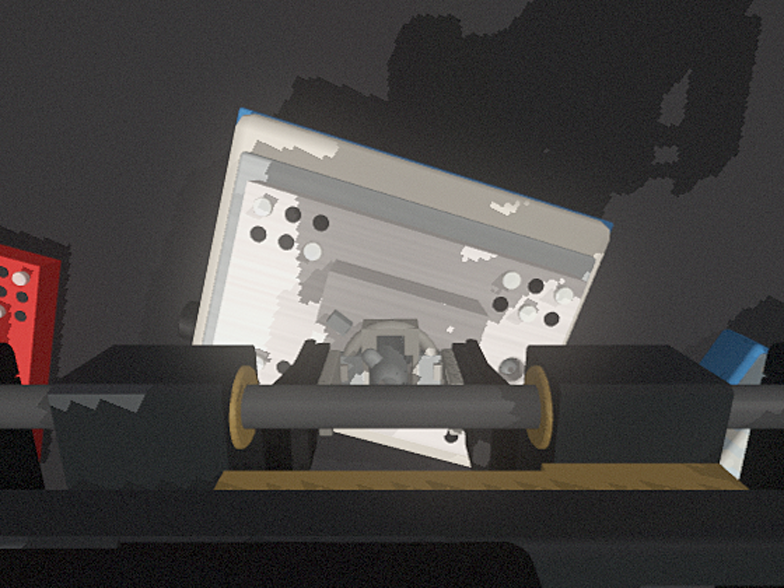

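Call:
step_arm(
  increments=[0,0,0,0.1,0,0,0,0,0,0.1,0,0,0,0,0,0.08,0,0,0,0,0,0.02,0,0,0,0,0,0,0,0],
)

```text
time: 25.88
position: [0.5168, -0.0342, 0.1177]
tool_rot: [1.105, 1.271, -1.101]
ft_force: [-0.2, 1.0, 5.4]
grip_width: 0.513
```

```bash
python3 - <<'E'
from ov import *
s=ctrl.get_state();print(tool()[0],phi(),s['grip_width'],s['ft_force'],s['torque'])
E
```

```text
[ 0.51683807 -0.03415821  0.11770235] 8.157588833259988 0.5131452288150418 [-0.18966334  1.001871    5.4273405 ] [-0.10402672  0.02331099  0.04067781]
```

Call:
step_arm(
  increments=[0,0,0,0.03,0,0,0,0,0,0,0,0,0,0,0,0,0,0],
)

```text
time: 26.25
position: [0.5168, -0.0342, 0.1177]
tool_rot: [1.128, 1.258, -1.124]
ft_force: [0.6, -0.2, 5.8]
grip_width: 0.517
```

```bash
python3 - <<'E'
from ov import *
s=ctrl.get_state();print(tool()[0],phi(),s['grip_width'],s['ft_force'],s['torque'])
E
```

```text
[ 0.51682841 -0.03418609  0.11770619] 6.439779155013504 0.5170342763690167 [ 0.6264964  -0.16857505  5.78829928] [-0.07934094 -0.01566021  0.01751592]
```

Call:
step_arm(
  increments=[0,0,0,0.03,0,0,0,0,0,0.02,0,0,0,0,0,0,0,0],
)

```text
time: 26.62
position: [0.5169, -0.0342, 0.1177]
tool_rot: [1.165, 1.236, -1.161]
ft_force: [1.3, 0.1, 6.1]
grip_width: 0.521
```

```bash
python3 - <<'E'
from ov import *
s=ctrl.get_state();print(tool()[0],phi(),s['grip_width'],s['ft_force'],s['torque'])
E
```

```text
[ 0.51688026 -0.03415472  0.11772741] 3.573801339495463 0.5208257021136217 [1.2718445  0.06211909 6.13412599] [-0.10102923  0.00321213  0.09011225]
```

Call:
step_arm(
  increments=[0,0,0,-0.04,0,0,0,0,0,0,0,0],
)

```text
time: 26.88
position: [0.5168, -0.0342, 0.1177]
tool_rot: [1.135, 1.254, -1.131]
ft_force: [0.2, -0.2, 6.4]
grip_width: 0.514
```

Call:
step_arm(
  increments=[0,0,0,0,0,0,0,0,0,0,0,0,0,0,0,0,0,0,0,0,0,0,0,0],
  fingers=90,
)

```text
time: 27.38
position: [0.5149, -0.0342, 0.1158]
tool_rot: [1.134, 1.256, -1.136]
ft_force: [0.5, 0.2, -1.5]
grip_width: 0.861
```

Call:
step_arm(
  increments=[-2,0,0,0,0,0,-4,0,0,0,0,0,-5,0,0,0,0,0,-4,0,0,0,0,0,0,0,0,0,0,0,0,0,0,0,0,0],
)

```text
time: 28.12
position: [0.5149, -0.0342, 0.2655]
tool_rot: [1.134, 1.256, -1.136]
ft_force: [0.8, 0.2, -0.7]
grip_width: 0.901
```

```bash
python3 - <<'E'
from ov import *
s=ctrl.get_state();print(tool()[0],phi(),s['grip_width'],s['ft_force'])
k=3
im=ctrl.get_image('wrist')[:,:,::-1]; big=cv2.resize(im,None,fx=k,fy=k,interpolation=2); cv2.imwrite('pics/w13.png',big[270:840,450:1230])
for z in (.107,.113,.149): print(z,proj('wrist',[.516,-.0348,z])*3-[450,270])
save('scene','s13',(235,165,335,260),6)
spots('wrist',['cap_core','cap_grip'])
E
```

```text
[ 0.51490138 -0.03416644  0.26549453] 5.759140748057356 0.9013069311216878 [ 0.82473131  0.21073448 -0.7265088 ]
0.107 [393.47202336 320.2803888 ]
0.113 [393.54700373 324.37737572]
0.149 [394.06009981 352.41335209]
wrist cap_core 0.93 [ 0.5163 -0.0343  0.1153]
wrist cap_core 0.28 [ 0.513  -0.0338  0.102 ]
wrist cap_grip 0.73 [ 0.5128 -0.0352  0.1307]
```

View pics/w13.png

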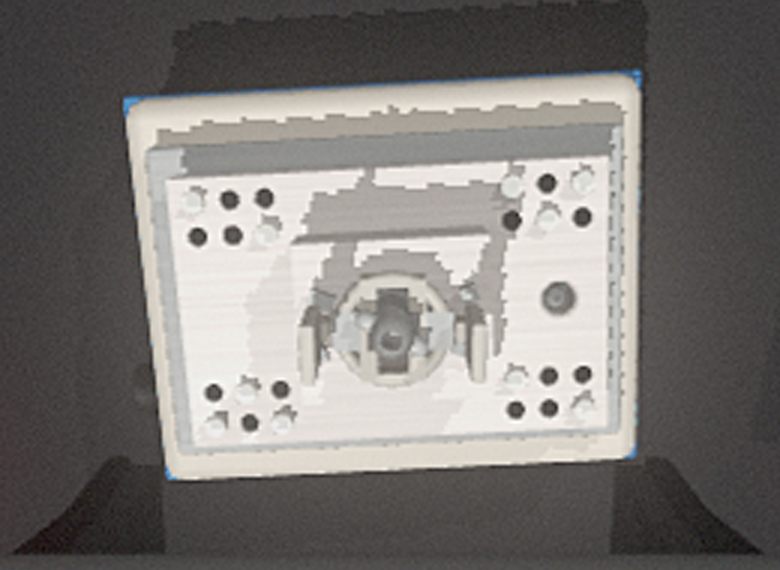

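View pics/s13.png

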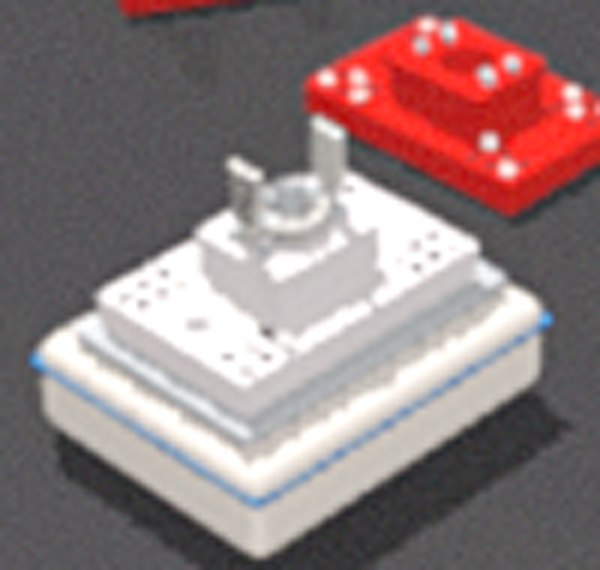

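```bash
python3 - <<'E'
from ov import *
f=lambda u,v,z: ray('wrist',((450+u)/3,(270+v)/3),z)
for z in(.149,.147):
  d=f(488,352,z)-f(300,353,z); print(np.linalg.norm(d), np.degrees(np.arctan2(d[1],d[0])),(f(488,352,z)+f(300,353,z))/2)
print(inc([0,0,0],0)[0][:0])
im=ctrl.get_image('wrist')[:,:,::-1]; k=7; b=cv2.resize(im,None,fx=k,fy=k,interpolation=2)[170*k:225*k,240*k:325*k]; cv2.imwrite('pics/w14.png',b)
d=ctrl.spot_point('scene','jar'); print([w('scene',x['xyz']).round(3) for x in d[:1]])
E
```

```text
0.0540591607480042 6.07738466358375 [ 0.51607142 -0.03491463  0.149     ]
0.054446244781748865 6.077384663583762 [ 0.51613299 -0.03542987  0.147     ]
[]
[array([ 0.698,  0.33 , -0.001])]
```

View pics/w14.png

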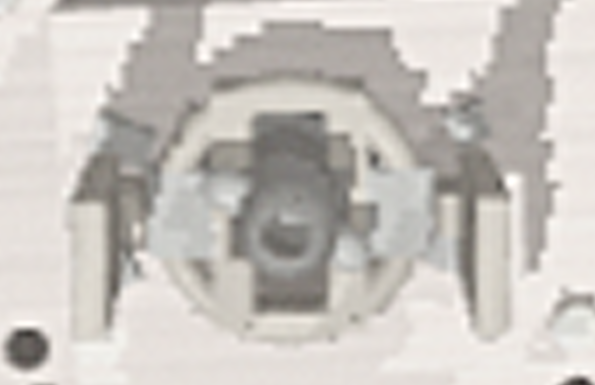

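```bash
python3 -c "
from bench import ctrl
print(ctrl.close_job())"
```

```text
the job is handed in; nothing more can be done
None
```

The block is on the shaker and the cap is locked. I handed the job in at about 28 s of the 67 s allowed, and no verdict is given.

**Block:** I lowered the silver block over the stud and pin without side load. It touched down at the height expected for fully seated. The wrist picture shows the pin in its hole.

**Cap:** It passed the cross pin without load and came down on the hub at the expected height. With both tabs squeezed (about 46 mm over them) I turned it about 65° clockwise, until a small torque built up that I took for the stop. I then backed off about 2° and released it.

**Last checks:** From the wrist camera:
- **Tabs:** 54 mm over the outer faces, so both are sprung out.
- **Cap direction:** about 3° (0.05 rad) from the shaker's x axis.
- **Cap centre:** within about 1 mm of the stud axis.

The gripper is about 15 cm clear of the parts.

**Disagreements:**
- The scene camera's calibration sits 1 to 2 pixels off the wrist camera's. I relied on the wrist camera.
- My first wrist measurements of the block and cap were taken while the arm was still settling and were several mm off. I took them again at rest.

**Bystanders:** I did not go near the jar, mouse, tip box or red look-alikes. I did not measure the mouse and tip box again at the end, and the jar reading had no starting value to compare with.

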